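Return the windowed eggs to the incubator tray and tag it

TASK

Gather the three windowed eggs with blue, green and yellow tape into the incubator tray: set each one down, without dropping it, upright in the cup of its own colour. Leave the red-taped egg and the plain egg standing where they are. When all three eggs are in, take the batch tag from its stand and press its blade fully home, upright and about centred, in the sprung clip on the tray; let go of everything.

Things in the scene. Friction and masses are not known exactly. Their poses are not given: they have to be found in the camera images.
- egg_blue: Brown egg, 44 mm wide, 55 mm tall, a window in its top and a 35 mm cap of blue tape. Origin on its axis at the widest circle (25 mm below the top, 30 mm above the pointed bottom); z up its axis. Loose, upright in a fixed white ring (42 mm wide, 18 mm high) on the bench; origin starts 36 mm up. Neighbours (eggs, a 62 mm brown jar) are 75 mm or more off, centre to centre.
- egg_green: Brown egg, 44 mm wide, 55 mm tall, a window in its top and a 35 mm cap of green tape. Origin on its axis at the widest circle (25 mm below the top, 30 mm above the pointed bottom); z up its axis. Loose, upright in a fixed white ring (42 mm wide, 18 mm high) on the bench; origin starts 36 mm up. Neighbours (eggs, a 62 mm brown jar) are 75 mm or more off, centre to centre.
- egg_yellow: Brown egg, 44 mm wide, 55 mm tall, a window in its top and a 35 mm cap of yellow tape. Origin on its axis at the widest circle (25 mm below the top, 30 mm above the pointed bottom); z up its axis. Loose, upright in a fixed white ring (42 mm wide, 18 mm high) on the bench; origin starts 36 mm up. Neighbours (eggs, a 62 mm brown jar) are 75 mm or more off, centre to centre.
- egg_red: Brown egg, 44 mm wide, 55 mm tall, a window and red tape cap on top; has no cup, to be left alone. Origin on its axis at the widest circle (25 mm below the top, 30 mm above the pointed bottom); z up its axis. Loose, upright in a fixed white ring (42 mm wide, 18 mm high) on the bench; origin starts 36 mm up. Neighbours (eggs, a 62 mm brown jar) are 75 mm or more off, centre to centre.
- egg_plain: Brown egg, 44 mm wide, 55 mm tall, whole, without tape or window; has no cup, to be left alone. Origin on its axis at the widest circle (25 mm below the top, 30 mm above the pointed bottom); z up its axis. Loose, upright in a fixed white ring (42 mm wide, 18 mm high) on the bench; origin starts 36 mm up. Neighbours (eggs, a 62 mm brown jar) are 75 mm or more off, centre to centre.
- cup_blue: Blue plastic ring as egg cup, 42 mm outside, 34 mm bore, 18 mm high, fixed on the tray floor. The three cups stand in a row 80 mm apart, in any order. Origin at the centre of its underside, z up. An egg seated in it, pointed end down, has its origin 36 mm above this one.
- cup_green: Green plastic ring as egg cup, 42 mm outside, 34 mm bore, 18 mm high, fixed on the tray floor. The three cups stand in a row 80 mm apart, in any order. Origin at the centre of its underside, z up. An egg seated in it, pointed end down, has its origin 36 mm above this one.
- cup_yellow: Yellow plastic ring as egg cup, 42 mm outside, 34 mm bore, 18 mm high, fixed on the tray floor. The three cups stand in a row 80 mm apart, in any order. Origin at the centre of its underside, z up. An egg seated in it, pointed end down, has its origin 36 mm above this one.
- tray: Fixed aluminium tray, 160 (x) by 250 (y) mm, floor 6 mm thick, rim 12 mm. Origin: centre of underside. Cups along x=-30 mm. Sprung clip on the floor at x=55 mm, y=0: two dark jaws 36 mm long along y, 1 mm apart; flared lips at 21-34 mm height lead a blade in from up to 3 mm off. It takes the tag along the tray's y, either way round, at about 5-15 N; home is lower edge on the floor (z=6 mm).
- tag: Batch tag: upright white blade 60 mm long (x), 4 mm thick (y), rounded lower edge; along its top a purple grip bar 60 x 10 x 16 mm high, centre 60 mm above the lower edge; 68 mm tall. Origin: middle of lower edge, z up. Starts loose in an 18 mm deep slot of a fixed grey stand (74 x 40 x 24 mm), edge 6 mm above the bench; lift straight up.
Not all that is in view belongs to the job. Leave any pink look-alike of the egg_yellow alone. What is shaped like the egg_blue but pink is not meant.

How it is judged:
By the outcome, as a careful person would: the job done as asked, in the order asked, and still so for the second after the job is handed in, with the robot touching nothing.
It also fails if it takes over 128 s, if anything falls off the work surface, if the arm or the gripper's body presses on something with over 40 N, if the wrist force passes 120 N, or if a joint passes its speed limit or range.

ROBOT

A 6-joint arm with a two-finger parallel gripper is mounted at the origin on the work surface. World frame = base frame: x ahead of the robot, y to its left, z up, the work surface at z = 0. Lengths are in m, angles in rad, forces in N, time in s.
With the tool pointing down it reaches from about 0.35 to 0.975 m from the base axis. Payload 7.1 kg.
Tool frame: the origin (TCP) lies on the centre line of the jaws, within the pads' length; the fingertips stand 19 mm ahead of it and the grasp point (between the pads) is the TCP; z points along the fingers, y is the line along which they close (so a half turn about z gives the same grasp; the last joint's range is limited). The gripper opens to 88 mm and grips with 3 to 60 N. Pads are 20 mm wide; open, the fingers measure 115 mm over their backs; the gripper's body (75 mm by 178 mm) begins 61 mm behind the grasp point.
Start: joints at [1.187, 0.423, 1.63, -0, 1.089, -0.019], TCP at [0.223, 0.584, 0.218] pointing down, gripper open.
Joint ranges: [-3, 3], [-0.9, 2.11], [0.09, 2.58], [-1.31, 4.45], [0.11, 2.69], [-2.54, 2.54]. Speed limits (rad/s): [2.39, 2.39, 3.01, 3.14, 3.14, 3.14].

INTERFACE

Orientations are given as a unit quaternion [x, y, z, w].
In Python, from workcell import r, capture, get_calibration, order gives the robot as it stands.
- The arm moves only by the tool jog_arm, never from a script. Its argument "series" is a list of rows, each a list of 7 numbers: the shift along the tool's x, y, z each as a share of 0.02 m, from -1 to 1, then the turn, a rotation vector about the tool's x, y, z each as a share of 0.1 rad, from -1 to 1, then the opening, from -1 (shut) to 1 (fully open). In form: [[x, y, z, rx, ry, rz, gripper], ...]. A call has 1 to 8 rows; each row shifts and turns the commanded pose from where the row before left it, along the tool's axes as they then stand; what a row does not reach is not made up. A row lasts 1/8 s, in which the tool goes at most 62.5 mm and 10.7 degrees, less where a joint would pass 70% of its speed; a pose out of reach is approached as far as the arm can. A call with a number of a shift or a turn outside -1 to 1 is refused whole. A call with a gripper value outside its range is refused whole. The fingers move at their own pace and stop on an object; "grip_force" is the grip in N (left out, the last holds). Time passes only in rows, so rows that do not move let the fingers close. It gives the time, the measured TCP pose, the force, the opening and the grip force at its end, in the units of the state.
- r.get_obs(): the state, without advancing time (a new reading comes with each control period).
- capture(name): name is "scene" or "side" or "wrist"; returns the picture (400x640x3 uint8, red, green, blue); there is no depth.
- get_calibration(name): a dict with "intrinsics" (3x3 intrinsics, pixels), "distortion" ([k1, k2, p1, p2, k3] as OpenCV has them; the pictures are not rectified), "xyz" and "rotation" of the camera in the world. Camera axes: x right, y up, looking along -z (the intrinsics and any distortion apply to the point x, -y, -z); pixel columns grow to the right and rows downward; lengths in m; the calibration is good to about 2 mm. A picture is of the moment at which its call begins: read the wrist's pose just before it. get_calibration takes no time and is no camera call; for the wrist camera it gives the pose at the moment of the call.
- order.job_done(): hands the job in; it is judged then, once.
The state is a dict: "time_s": time; "q": joint angles; "qvel": joint speeds; "joint_torque": joint torques, N m; "ee_pos": TCP position; "ee_rot": TCP orientation; "contact_force": force on the tool from outside, world axes, zero at the start; "wrist_torque": the same for the moment, N m; "opening": finger opening in m; "finger_force": force on a finger pad.
Only numpy, scipy, OpenCV 4.12 (cv2) and the standard library are available. Lean on these libraries where they do the work, as an engineer would, in place of code of your own. Each camera call takes 0.05 s, during which the arm holds its last target. There are 200 camera calls.

## Working session

There is one attempt and no reset: what is moved stays moved. The work goes in short steps, Python scripts to look and compute and a tool call to move; the robot and the scene stay as the last step left them, time stands still between calls to the robot, and variables do not carry over. Pictures are saved under pics/ and viewed, at most 14 in all, crops included, and the job is handed in when it is done.

Besides the shell and the picture viewer there is one more tool, called after "Emit:" in YAML: its name, and indented under it one key for each argument. jog_arm: Moves the arm, as the interface text tells. Its arguments: {"type":"object","properties":{"series":{"type":"array"},"grip_force":{"type":"number"}},"required":["series"]}

```bash
mkdir -p pics; cat > h.py <<'E'
import numpy as np, cv2
from workcell import r, capture, get_calibration, order
def snap(name,fn=None):
    c=get_calibration(name); im=np.ascontiguousarray(capture(name)[:,:,::-1])
    if fn: cv2.imwrite('pics/'+fn,im)
    return c,im
def ray(c,uv):
    p=cv2.undistortPoints(np.array([[uv]],float),np.array(c['intrinsics'],float),np.array(c['distortion'],float))[0,0]
    d=np.array(c['rotation'],float)@np.array([p[0],-p[1],-1.]); return np.array(c['xyz'],float),d/np.linalg.norm(d)
def onz(c,uv,z):
    o,d=ray(c,uv); return o+d*(z-o[2])/d[2]
def tri(rays):
    A=np.zeros((3,3));b=np.zeros(3)
    for o,d in rays:
        P=np.eye(3)-np.outer(d,d);A+=P;b+=P@o
    x=np.linalg.solve(A,b); return x,[np.linalg.norm((np.eye(3)-np.outer(d,d))@(x-o)) for o,d in rays]
E
python3 - <<'E'
from h import *
print(r.get_obs())
for n in('scene','side','wrist'):
    c,im=snap(n,n+'0.png'); print(n,c)
E
```

```text
{'time_s': 0.0, 'q': array([ 1.18697688e+00,  4.23817867e-01,  1.63071395e+00, -1.53170785e-06,
        1.08861051e+00, -1.90200531e-02]), 'qvel': array([ 0.00158884, -0.0017698 , -0.0004643 , -0.00061033, -0.0016562 ,
        0.00077566]), 'joint_torque': array([-1.06396954e-03, -5.44604874e+01, -2.73660189e+01,  6.41275733e-02,
        2.27510557e-02, -8.49662433e-05]), 'ee_pos': array([0.22274632, 0.58333698, 0.21760665]), 'ee_rot': array([ 1.81389577e-01,  9.83411013e-01, -7.59309336e-04, -1.54350019e-04]), 'contact_force': array([-0.2541457 , -0.69406486,  0.24254802]), 'wrist_torque': array([-0.04055627,  0.0133909 , -0.01502615]), 'finger_force': 0.0, 'opening': 0.08755635283667122}
scene {'intrinsics': array([[392.4408713 ,   0.        , 321.00922493],
       [  0.        , 392.4408713 , 202.30591051],
       [  0.        ,   0.        ,   1.        ]]), 'distortion': array([-0.08675645,  0.        ,  0.        ,  0.        ,  0.        ]), 'xyz': array([0.88143712, 0.23643948, 0.81757349]), 'rotation': array([0.11737145, 0.2343968 , 0.87106692, 0.4153607 ])}
side {'intrinsics': array([[497.87592836,   0.        , 317.76905593],
       [  0.        , 497.87592836, 195.72244828],
       [  0.        ,   0.        ,   1.        ]]), 'distortion': array([-0.09877793,  0.        ,  0.        ,  0.        ,  0.        ]), 'xyz': array([ 0.33398998, -0.75765657,  0.89635126]), 'rotation': array([ 0.34871734, -0.04811708, -0.1197944 ,  0.92829428])}
wrist {'intrinsics': array([[350.68522038,   0.        , 320.30800223],
       [  0.        , 350.68522038, 198.40446695],
       [  0.        ,   0.        ,   1.        ]]), 'distortion': array([-0.07089428,  0.        ,  0.        ,  0.        ,  0.        ]), 'xyz': array([0.14980778, 0.61096927, 0.38483504]), 'rotation': array([-0.11862742, -0.08143008,  0.56117016,  0.81509799])}
```

```bash
cat >> h.py <<'E'
from scipy.spatial.transform import Rotation as R
def ray(c,uv):
    p=cv2.undistortPoints(np.array([[uv]],float),np.array(c['intrinsics'],float),np.array(c['distortion'],float))[0,0]
    d=R.from_quat(c['rotation']).as_matrix()@np.array([p[0],-p[1],-1.]); return np.array(c['xyz'],float),d/np.linalg.norm(d)
def proj(c,X):
    M=R.from_quat(c['rotation']).as_matrix(); p=M.T@(np.array(X)-c['xyz']); p=np.array([p[0],-p[1],-p[2]])
    return cv2.projectPoints(p.reshape(1,1,3),np.zeros(3),np.zeros(3),c['intrinsics'],c['distortion'])[0].ravel()
E
```

```text
(no output)
```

View pics/scene0.png

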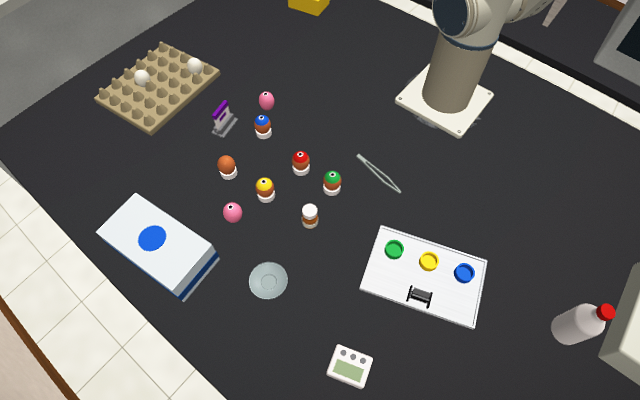

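View pics/side0.png

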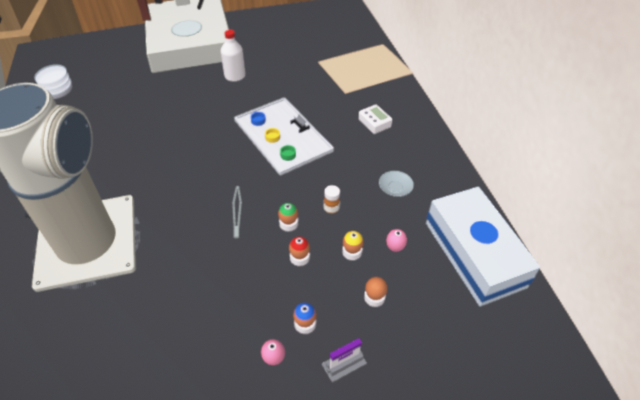

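Scene view: blue egg (262,125), green (332,180), yellow (264,187), red (300,160), plain (227,166), pink look-alikes (266,100) and (232,211), jar (310,215), tag in stand (222,115). Tray (425,275) has cups G (394,249), Y (429,261), B (464,273) and the clip (420,296). The side view agrees: B (305,315), G (288,213), Y (353,242), cups B (258,118), Y (272,135), G (288,152), tag (346,350).

```bash
cat >> h.py <<'E'
HUE=dict(blue=(105,125),green=(50,80),yellow=(22,32),purple=(135,152),red=(0,4))
def blobs(im,col,amin=25,S=140,V=50):
    h=cv2.cvtColor(im,cv2.COLOR_BGR2HSV); a,b=HUE[col]
    m=cv2.inRange(h,(a,S,V),(b,255,255))
    n,_,st,ce=cv2.connectedComponentsWithStats(m)
    return [(ce[i],st[i]) for i in range(1,n) if st[i,4]>=amin]
E
python3 - <<'E'
from h import *
C={n:get_calibration(n) for n in('scene','side')}
I={n:cv2.imread(f'pics/{n}0.png') for n in C}
for col in('blue','green','yellow','purple'):
  for n in C:
    for ce,st in blobs(I[n],col): print(n,col,ce.round(1),st[:5],onz(C[n],ce,.05).round(3))
s0=cv2.resize(I['scene'][80:230,190:350],None,fx=4.9,fy=3.9,interpolation=cv2.INTER_CUBIC);cv2.imwrite('pics/crop1.png',s0)
T={'eggB':((262,121),(305,310)),'eggG':((332,176),(288,209)),'eggY':((264,184),(353,238)),'red':((300,156),(299,244)),'plain':((227,166),(376,290)),'clip':((420,296),(300,124)),'tag':((221,110),(346,350))}
for k,(a,b) in T.items():
  x,e=tri([ray(C['scene'],a),ray(C['side'],b)]);print(k,x.round(3),np.round(e,4))
E
```

```text
scene blue [261.4 120. ] [255 115  14  10  95] [ 0.431 -0.316  0.05 ]
scene blue [151.6 237.9] [138 226  28  25 542] [ 0.829 -0.27   0.05 ]
scene blue [197.4 276.5] [175 252  44  49 272] [ 0.825 -0.126  0.05 ]
scene blue [463.8 272.6] [454 263  21  20 313] [0.47  0.298 0.05 ]
side blue [257.7 118.3] [251 112  14  13 139] [0.445 0.259 0.05 ]
side blue [469.4 266.8] [428 214 104  87 459] [ 0.778 -0.305  0.05 ]
side blue [483.7 231.9] [471 222  27  21 445] [ 0.848 -0.232  0.05 ]
side blue [304.2 311.2] [296 303  18  16 175] [ 0.43  -0.316  0.05 ]
scene green [331.7 177.1] [325 171  15  12 117] [ 0.457 -0.064  0.05 ]
scene green [393.8 248.9] [385 240  19  19 277] [0.518 0.153 0.05 ]
side green [287.7 152.5] [281 147  14  13 146] [0.493 0.112 0.05 ]
side green [287.2 210.2] [280 205  15  10  75] [ 0.452 -0.066  0.05 ]
scene yellow [308.9   5.6] [288   0  42  16 469] [-0.037 -0.546  0.05 ]
scene yellow [263.8 184. ] [256 177  16  14 136] [ 0.572 -0.175  0.05 ]
scene yellow [428.5 260.8] [419 252  20  19 296] [0.494 0.225 0.05 ]
side yellow [271.9 134.9] [266 129  13  13 151] [0.469 0.185 0.05 ]
side yellow [352.7 238.5] [345 231  17  14 146] [ 0.569 -0.176  0.05 ]
scene purple [219.7 109.1] [212 100  16  19 133] [ 0.473 -0.429  0.05 ]
side purple [345.3 348.6] [330 339  32  20 243] [ 0.483 -0.407  0.05 ]
eggB [ 0.432 -0.313  0.049] [0. 0.]
eggG [ 0.455 -0.065  0.052] [0. 0.]
eggY [ 0.571 -0.175  0.049] [0.0005 0.0005]
red [ 0.457 -0.162  0.05 ] [0.0002 0.0002]
plain [ 0.582 -0.294  0.027] [0.0004 0.0004]
clip [0.556 0.252 0.013] [0.0008 0.0008]
tag [ 0.48  -0.414  0.062] [0.0012 0.0012]
```

View pics/crop1.png

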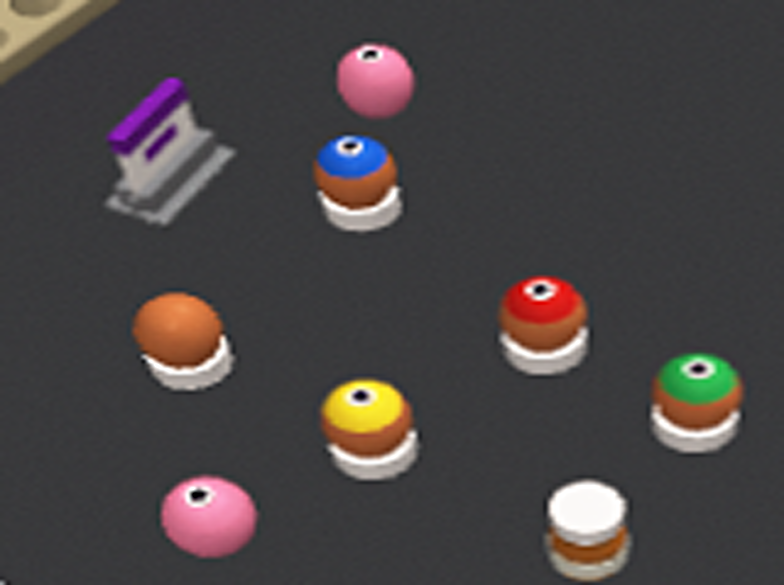

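View pics/wrist0.png

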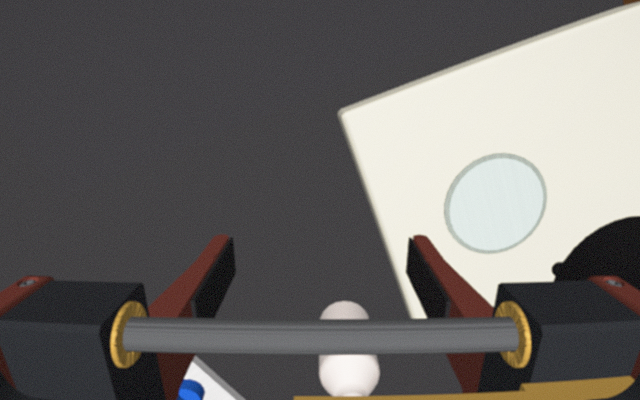

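The crop confirms the targets: the brown eggs with blue (262,121), green (332,176) and yellow (264,184) caps. The pink ones at (266,100) and (232,211) are all pink and excluded, as are red and plain. The wrist view shows bench beyond the fingers, with the image bottom blocked by the gripper.

```bash
python3 - <<'E'
from h import *
o=r.get_obs(); c=get_calibration('wrist'); Rt=R.from_quat(o['ee_rot']).as_matrix()
print('cam in tool',(Rt.T@(c['xyz']-o['ee_pos'])).round(4), 'axes',(Rt.T@R.from_quat(c['rotation']).as_matrix()).round(3).tolist())
for uv in [(320,20),(320,198),(320,290),(20,20),(620,20),(20,250),(620,250)]:
  _,d=ray(c,uv); d=Rt.T@d; p=Rt.T@(c['xyz']-o['ee_pos']); print(uv,'tool ray at 150mm below tcp',(p+d*(.15-p[2])/d[2]).round(3))
C={n:get_calibration(n) for n in('scene','side')}
T={'cupB':((463.8,272.6),(257.7,118.3)),'cupG':((393.8,248.9),(287.7,152.5)),'cupY':((428.5,260.8),(271.9,134.9)),'pink1':((266,100),(273,352)),'pink2':((232,211),(397,240)),'jar':((310,209),(332,193)),'tag':((219.7,109.1),(345.3,348.6))}
for k,(a,b) in T.items():
  x,e=tri([ray(C['scene'],a),ray(C['side'],b)]);print(k,x.round(3),np.round(e,4))
E
```

```text
cam in tool [ 0.078  -0.0005 -0.1671] axes [[-0.0, 0.959, 0.285], [1.0, 0.0, -0.001], [-0.001, 0.285, -0.959]]
(320, 20) tool ray at 150mm below tcp [ 0.139 -0.     0.15 ]
(320, 198) tool ray at 150mm below tcp [-0.016 -0.001  0.15 ]
(320, 290) tool ray at 150mm below tcp [-0.114 -0.001  0.15 ]
(20, 20) tool ray at 150mm below tcp [ 0.148 -0.265  0.15 ]
(620, 20) tool ray at 150mm below tcp [0.148 0.265 0.15 ]
(20, 250) tool ray at 150mm below tcp [-0.073 -0.316  0.15 ]
(620, 250) tool ray at 150mm below tcp [-0.073  0.316  0.15 ]
cupB [0.45  0.301 0.014] [0.0008 0.0008]
cupG [0.5   0.149 0.014] [0.0005 0.0005]
cupY [0.475 0.225 0.013] [0.001 0.001]
pink1 [ 0.357 -0.372  0.029] [0.0002 0.0002]
pink2 [ 0.665 -0.191  0.031] [0.0004 0.0004]
jar [ 0.559 -0.047  0.056] [0.0013 0.0013]
tag [ 0.481 -0.415  0.067] [0.0008 0.0008]
```

Emit:
jog_arm:
  series:
    - [0,0,0,0,0,1,0.36]
    - [0,0,0,0,0,1,0.36]
    - [0,0,0,0,0,1,0.36]
    - [0,0,0,0,0,1,0.36]
    - [0,0,0,0,0,1,0.36]
    - [0,0,0,0,0,1,0.36]
    - [0,0,0,0,0,1,0.36]
    - [0,0,0,0,0,1,0.36]

```text
time_s: 1.15
ee_pos: [0.2229, 0.5836, 0.218]
ee_rot: [0.551, 0.834, -0.0, 0.0]
contact_force: [-0.3, 0.3, 0.2]
opening: 0.0597
finger_force: 0.0
```

Emit:
jog_arm:
  series:
    - [0,0,0,0,0,1,0.36]
    - [0,0,0,0,0,1,0.36]
    - [-0.5,0.5,0,0,0,1,0.36]
    - [-1,0.8,0,0,0,1,0.36]
    - [-1,0.8,0,0,0,0.06,0.36]
    - [-1,0.8,0,0,0,0,0.36]
    - [-1,0.8,0,0,0,0,0.36]
    - [-1,0.8,0,0,0,0,0.36]

```text
time_s: 2.15
ee_pos: [0.3173, 0.4772, 0.2181]
ee_rot: [0.707, 0.707, -0.0, 0.0]
contact_force: [0.2, -0.6, 0.5]
opening: 0.0597
finger_force: 0.0
```

Emit:
jog_arm:
  series:
    - [-1,0.8,0,0,0,0,0.36]
    - [-1,0.8,0,0,0,0,0.36]
    - [-1,0.8,0,0,0,0,0.36]
    - [-1,0.8,0,0,0,0,0.36]
    - [-1,0.8,0,0,0,0,0.36]
    - [-1,0.8,0,0,0,0,0.36]
    - [-1,0.8,0,0,0,0,0.36]
    - [-1,0.8,0,0,0,0,0.36]

```text
time_s: 3.15
ee_pos: [0.4453, 0.3172, 0.2182]
ee_rot: [0.707, 0.707, -0.0, -0.0]
contact_force: [0.3, 0.5, 0.2]
opening: 0.0596
finger_force: 0.0
```

Emit:
jog_arm:
  series:
    - [-1,0.5,0,0,0,0,0.36]
    - [-1,0.5,0,0,0,0,0.36]
    - [-1,0.5,0,0,0,0,0.36]
    - [-1,0.5,0,0,0,0,0.36]
    - [-0.3,0.5,0,0,0,0,0.36]
    - [0,0,0,0,0,0,0.36]

```text
time_s: 3.9
ee_pos: [0.4955, 0.232, 0.2183]
ee_rot: [0.707, 0.707, 0.0, -0.0]
contact_force: [-0.4, 0.2, 0.4]
opening: 0.0597
finger_force: 0.0
```

```bash
cat > cups.py <<'E'
import sys
from h import *
tag=sys.argv[1]; o=r.get_obs(); c,im=snap('wrist',tag+'.png'); np.save('pics/'+tag+'.npy',c,allow_pickle=True); print(o['ee_pos'].round(4))
for col in('blue','green','yellow','purple','red'):
  for ce,st in blobs(im,col,80):
    x,y,w,h,a=st; print(col,ce.round(1),st, onz(c,(x+w/2-.5,y+h/2-.5),.024).round(4),'cap z.061',onz(c,ce,.061).round(4))
E
python3 cups.py w1
```

```text
[0.4955 0.232  0.2183]
blue [275.5 104.1] [ 256   84   41   41 1276] [0.4515 0.3014 0.024 ] cap z.061 [0.4556 0.3021 0.061 ]
green [324.5 242. ] [ 308  224   34   37 1008] [0.5004 0.152  0.024 ] cap z.061 [0.4998 0.1681 0.061 ]
yellow [301.5 177. ] [ 283  158   38   39 1153] [0.4759 0.2264 0.024 ] cap z.061 [0.4779 0.2348 0.061 ]
```

View pics/w1.png

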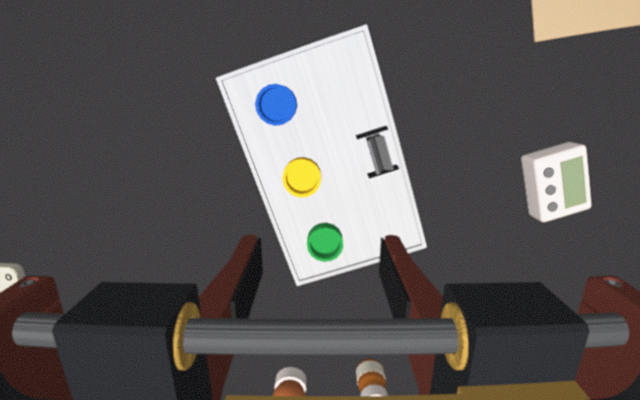

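Wrist view: cups B (276,104), Y (302,177), G (325,242), clip (378,153), giving positions that agree with scene and side to 1 mm. Next I go over the eggs.

Emit:
jog_arm:
  series:
    - [-1,0,0,0,0,0,0.36]
    - [-1,0,0,0,0,0,0.36]
    - [-1,0,0,0,0,0,0.36]
    - [-1,0,0,0,0,0,0.36]
    - [-1,0,0,0,0,0,0.36]
    - [-1,0,0,0,0,0,0.36]
    - [-1,0,0,0,0,0,0.36]
    - [-1,0,0,0,0,0,0.36]

```text
time_s: 4.95
ee_pos: [0.4948, 0.0704, 0.2185]
ee_rot: [0.707, 0.707, 0.0, 0.0]
contact_force: [0.2, 0.5, 0.9]
opening: 0.0598
finger_force: 0.0
```

Emit:
jog_arm:
  series:
    - [-1,0,0,0,0,0,0.36]
    - [-1,0,0,0,0,0,0.36]
    - [-1,0,0,0,0,0,0.36]
    - [-1,0,0,0,0,0,0.36]
    - [-1,0,0,0,0,0,0.36]
    - [-1,0,0,0,0,0,0.36]
    - [-1,0,0,0,0,0,0.36]
    - [0,0,0,0,0,0,0.36]

```text
time_s: 5.95
ee_pos: [0.4946, -0.0695, 0.2184]
ee_rot: [0.708, 0.706, 0.0, 0.0]
contact_force: [-0.1, -0.6, 1.3]
opening: 0.0596
finger_force: 0.0
```

```bash
python3 cups.py w2
```

```text
[ 0.4946 -0.0695  0.2184]
blue [574.1 246.2] [ 543  222   97   71 1297] [ 0.8177 -0.1728  0.024 ] cap z.061 [ 0.7618 -0.1412  0.061 ]
blue [273.  376.6] [255 368  27  23 241] [ 0.4261 -0.3436  0.024 ] cap z.061 [ 0.4391 -0.304   0.061 ]
green [279.3 171.1] [262 155  35  35 722] [ 0.4513 -0.0698  0.024 ] cap z.061 [ 0.4561 -0.0609  0.061 ]
yellow [378.1 276.9] [374 267  10  20 113] [ 0.5619 -0.1934  0.024 ] cap z.061 [ 0.5546 -0.1733  0.061 ]
red [285.  261.1] [267 247  35  31 655] [ 0.4532 -0.1743  0.024 ] cap z.061 [ 0.4585 -0.1547  0.061 ]
```

Emit:
jog_arm:
  series:
    - [-1,0,0,0,0,0,0.36]
    - [-1,0,0,0,0,0,0.36]
    - [-1,0,0,0,0,0,0.36]
    - [-1,0,0,0,0,0,0.36]
    - [-1,0,0,0,0,0,0.36]
    - [0,0,0,0,0,0,0.36]

```text
time_s: 6.75
ee_pos: [0.495, -0.1691, 0.2184]
ee_rot: [0.708, 0.706, 0.0, 0.0]
contact_force: [-0.9, 0.0, -0.4]
opening: 0.0598
finger_force: 0.0
```

```bash
python3 cups.py w3
```

```text
[ 0.495  -0.1691  0.2184]
blue [567.6 212. ] [ 550  141   90  159 2120] [ 0.8111 -0.2251  0.024 ] cap z.061 [ 0.7464 -0.2024  0.061 ]
blue [630.8 265.1] [619 239  21  48 733] [ 0.8724 -0.281   0.024 ] cap z.061 [ 0.837  -0.2648  0.061 ]
blue [263.9 305.5] [248 294  30  26 438] [ 0.4259 -0.3329  0.024 ] cap z.061 [ 0.4345 -0.3069  0.061 ]
green [275.6  63.8] [257  44  38  40 914] [ 0.4517 -0.0611  0.024 ] cap z.061 [ 0.4562 -0.0644  0.061 ]
yellow [396.5 182.3] [379 165  38  37 878] [ 0.5774 -0.1815  0.024 ] cap z.061 [ 0.5679 -0.1716  0.061 ]
purple [308.8 370.9] [298 367  22   9  97] [ 0.4795 -0.4296  0.024 ] cap z.061 [ 0.4814 -0.3949  0.061 ]
purple [309.9 387.6] [283 377  52  19 699] [ 0.4792 -0.4546  0.024 ] cap z.061 [ 0.4824 -0.4199  0.061 ]
red [281.4 168.6] [263 151  37  37 869] [ 0.4539 -0.1661  0.024 ] cap z.061 [ 0.4585 -0.1581  0.061 ]
```

Emit:
jog_arm:
  series:
    - [-1,0,0,0,0,0,0.36]
    - [-1,0,0,0,0,0,0.36]
    - [-1,0,0,0,0,0,0.36]
    - [-1,0,0,0,0,0,0.36]
    - [-1,0,0,0,0,0,0.36]
    - [-1,0,0,0,0,0,0.36]
    - [-1,0,0,0,0,0,0.36]
    - [0,0,0,0,0,0,0.36]

```text
time_s: 7.8
ee_pos: [0.4949, -0.3094, 0.2183]
ee_rot: [0.708, 0.707, 0.0, 0.0]
contact_force: [0.4, 0.7, -0.1]
opening: 0.0598
finger_force: 0.0
```

```bash
python3 cups.py w4
```

```text
[ 0.4949 -0.3094  0.2183]
blue [585.2 112.8] [ 568    2   33  229 3323] [ 0.7731 -0.2488  0.024 ] cap z.061 [ 0.7453 -0.2441  0.061 ]
blue [257.4 184.1] [237 167  36  35 627] [ 0.4251 -0.3226  0.024 ] cap z.061 [ 0.435  -0.3134  0.061 ]
yellow [404.5  29.5] [ 385    7   42   45 1171] [ 0.5771 -0.1696  0.024 ] cap z.061 [ 0.5678 -0.1764  0.061 ]
purple [306.4 282. ] [277 269  60  26 834] [ 0.4789 -0.4393  0.024 ] cap z.061 [ 0.4804 -0.4187  0.061 ]
red [277.1  16.3] [257   0  41  34 884] [ 0.4543 -0.1587  0.024 ] cap z.061 [ 0.4586 -0.166   0.061 ]
```

View pics/w4.png

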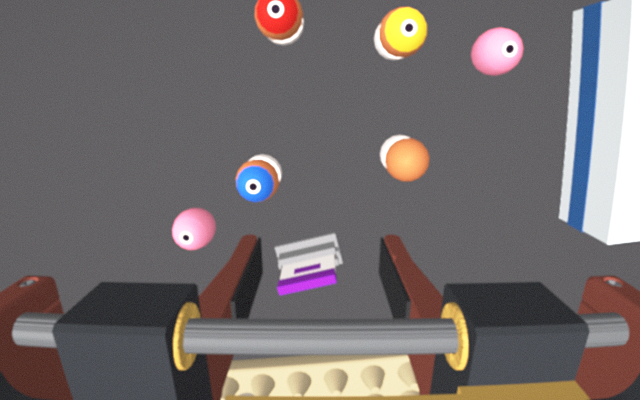

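Wrist view w4: blue egg (256,184, window 253,187), plain (407,159), yellow (404,30), red (278,14), pinks (194,229) and (497,51), tag bar (306,282).

```bash
python3 - <<'E'
from h import *
obs={}
for w in('w2','w3','w4'):
  im=cv2.imread(f'pics/{w}.png'); c=np.load(f'pics/{w}.npy',allow_pickle=True).item(); g=im.max(2)
  for col in('blue','green','yellow'):
    for ce,st in blobs(im,col,300):
      x,y,wd,h,a=st
      if wd>45 or h>48 or wd<20: continue
      m=(g[y:y+h,x:x+wd]<75).astype(np.uint8)
      n,_,s2,c2=cv2.connectedComponentsWithStats(m)
      k=[i for i in range(1,n) if 4<=s2[i,4]<150 and s2[i,0]>2 and s2[i,1]>2 and s2[i,0]+s2[i,2]<wd-2 and s2[i,1]+s2[i,3]<h-2]
      for i in k:
        p=c2[i]+[x,y]; print(w,col,p.round(1),s2[i,4],onz(c,p,.061).round(4)); obs.setdefault(col,[]).append(ray(c,p))
for k,v in obs.items(): x,e=tri(v); print(k,x.round(4),np.round(e,4))
E
```

```text
w2 green [277.6 174.1] 17 [ 0.4544 -0.0638  0.061 ]
w3 blue [260.3 312.9] 9 [ 0.4301 -0.3162  0.061 ]
w3 green [273.5  62.7] 26 [ 0.4544 -0.0635  0.061 ]
w3 yellow [399.6 186. ] 17 [ 0.5712 -0.1752  0.061 ]
w4 blue [252.8 186.2] 20 [ 0.4304 -0.3156  0.061 ]
w4 yellow [408.5  27.4] 28 [ 0.5712 -0.1746  0.061 ]
green [ 0.4545 -0.0636  0.062 ] [0. 0.]
blue [ 0.4306 -0.3152  0.0624] [0.0001 0.0001]
yellow [ 0.5709 -0.1749  0.0625] [0. 0.]
```

Emit:
jog_arm:
  series:
    - [-0.1,-0.8,0.5,0,0,0,0.36]
    - [-0.1,-0.8,0.5,0,0,0,0.36]
    - [-0.1,-0.8,0.5,0,0,0,0.36]
    - [0,-0.85,0.5,0,0,0,0.36]
    - [0,0,1,0,0,0,0.36]
    - [0,0,1,0,0,0,0.36]
    - [0,0,1,0,0,0,0.36]
    - [0,0,0.9,0,0,0,0.36]

```text
time_s: 8.85
ee_pos: [0.4289, -0.3138, 0.0994]
ee_rot: [0.707, 0.707, -0.0, -0.0]
contact_force: [0.3, -0.1, 0.2]
opening: 0.0593
finger_force: 0.0
```

Emit:
jog_arm:
  series:
    - [0,0,0,0,0,0,0.36]

```text
time_s: 8.98
ee_pos: [0.4283, -0.3132, 0.099]
ee_rot: [0.707, 0.707, -0.0, -0.002]
contact_force: [0.3, -0.0, -0.6]
opening: 0.0594
finger_force: 0.0
```

Emit:
jog_arm:
  series:
    - [-0.11,0.1,0.95,0,0,0,0.36]
    - [0,0,1,0,0,0,0.36]
    - [0,0,1,0,0,0,0.36]
    - [0,0,0,0,0,0,0.36]

```text
time_s: 9.48
ee_pos: [0.431, -0.3157, 0.04]
ee_rot: [0.707, 0.707, -0.0, -0.001]
contact_force: [-0.3, -0.1, 0.3]
opening: 0.0597
finger_force: 0.0
```

Emit:
jog_arm:
  series:
    - [0,0,0,0,0,0,-0.1]
    - [0,0,0,0,0,0,-0.3]
    - [0,0,0,0,0,0,-0.3]
    - [0,0,0,0,0,0,-0.3]
    - [0,0,0,0,0,0,-0.3]
  grip_force: 12

```text
time_s: 10.1
ee_pos: [0.4313, -0.3163, 0.0419]
ee_rot: [0.707, 0.707, -0.0, -0.0]
contact_force: [-5.7, -0.6, 6.5]
opening: 0.0375
finger_force: 12.1
```

```bash
python3 - <<'E'
from h import *
c,s=snap('side'); c,w=snap('wrist'); c,sc=snap('scene')
f=lambda i,x,y,a,b,k:cv2.resize(i[y:y+b,x:x+a],None,fx=k,fy=k,interpolation=cv2.INTER_CUBIC)
A=f(s,255,255,100,100,4);B=f(w,220,200,200,200,2);D=f(sc,210,80,100,100,4)
cv2.imwrite('pics/g1.png',cv2.resize(np.hstack([A,B]),(800,400)))
E
```

```text
(no output)
```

View pics/g1.png

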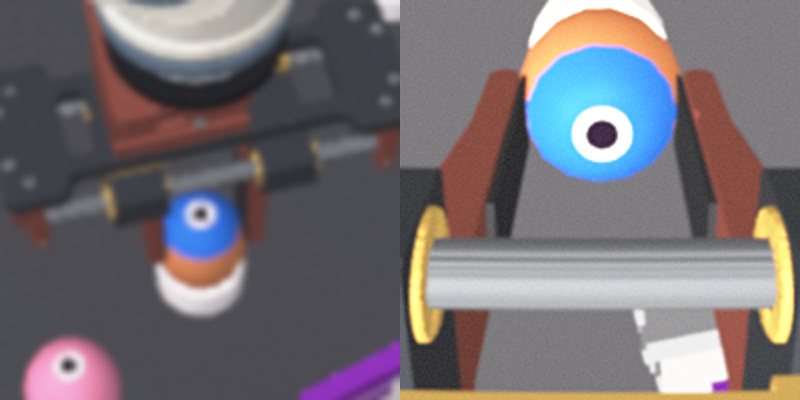

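```bash
python3 - <<'E'
from h import *
o=r.get_obs();print({k:np.round(o[k],4) for k in('ee_pos','ee_rot','contact_force','wrist_torque','opening')})
rs=[]
for n in('side','wrist','scene'):
  c,im=snap(n,'g2_'+n+'.png'); g=im.max(2)
  for ce,st in blobs(im,'blue',60,S=110):
    x,y,wd,h,a=st
    p0=onz(c,(x+wd/2,y+h/2),.06)
    if np.hypot(*(p0[:2]-[.43,-.3155]))>.03: continue
    print(n,st)
    m=(g[y:y+h,x:x+wd]<(75 if n=='wrist' else 100)).astype(np.uint8); k,_,s2,c2=cv2.connectedComponentsWithStats(m)
    for i in range(1,k):
      if s2[i,0]>2 and s2[i,1]>1 and s2[i,0]+s2[i,2]<wd-2: print(c2[i]+[x,y],s2[i,4]); rs.append(ray(c,c2[i]+[x,y]))
if len(rs)>1: print(tri(rs), tri(rs[:2]))
c=get_calibration('wrist')
for y in(-.326,-.316,-.306): print(y,[proj(c,(.43+s*.019,y,z)).round(0) for s in(-1,1) for z in(.023,.042)])
E
```

```text
{'ee_pos': array([ 0.4313, -0.3163,  0.0419]), 'ee_rot': array([ 7.071e-01,  7.072e-01, -3.000e-04, -3.000e-04]), 'contact_force': array([-5.2874, -0.2926,  6.1938]), 'wrist_torque': array([-0.1682,  1.0905,  0.0149]), 'opening': np.float64(0.0373)}
side [296 303  19  16 204]
[304.5 308. ] 2
wrist [283 224  76  67 792]
[320.53 266.96] 100
scene [257 115  12  11  85]
[260.5 117.5] 4
(array([ 0.43143949, -0.31567427,  0.060798  ]), [np.float64(0.0011211335243691985), np.float64(0.00033785954204889056), np.float64(0.0010552429752777373)]) (array([ 0.43092383, -0.31550817,  0.06171251]), [np.float64(0.0005033598817748778), np.float64(0.0005033598817747539)])
-0.326 [array([285., 252.]), array([282., 267.]), array([351., 252.]), array([354., 267.])]
-0.316 [array([285., 236.]), array([281., 250.]), array([351., 236.]), array([354., 250.])]
-0.306 [array([284., 219.]), array([281., 232.]), array([352., 219.]), array([355., 232.])]
```

View pics/g2_wrist.png

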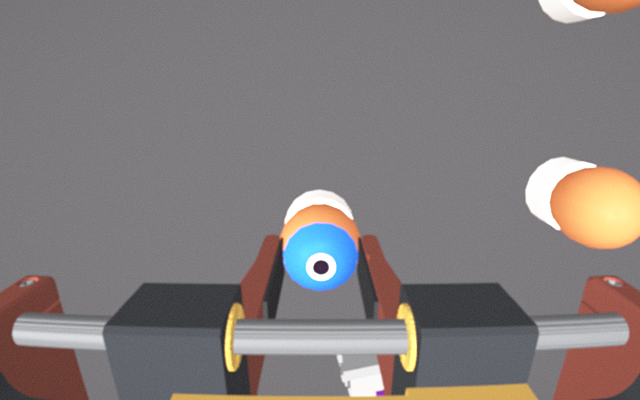

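The picture shows the blue egg still upright between the pads (window 321,267, top at about 61 mm). The opening reads smaller than 44 mm, so I try a tiny lift and check.

Emit:
jog_arm:
  series:
    - [0,0,-0.15,0,0,0,-0.3]
    - [0,0,-0.15,0,0,0,-0.3]
    - [0,0,0,0,0,0,-0.3]

```text
time_s: 10.78
ee_pos: [0.4325, -0.3164, 0.0478]
ee_rot: [0.707, 0.707, 0.0, 0.001]
contact_force: [0.3, -0.7, -0.7]
opening: 0.0373
finger_force: 10.5
```

```bash
cat > top.py <<'E'
import sys
from h import *
col=sys.argv[1]; o=r.get_obs(); p=o['ee_pos']; rs=[]
for n in('wrist','side','scene'):
  c,im=snap(n,sys.argv[2]+n+'.png' if len(sys.argv)>2 else None); g=im.max(2); best=None
  for ce,st in blobs(im,col,50,S=110):
    x,y,wd,h,a=st; p0=onz(c,(x+wd/2,y+h/2),p[2]+.02)
    if np.hypot(*(p0[:2]-p[:2]))>.035: continue
    m=(g[y:y+h,x:x+wd]<(75 if n=='wrist' else 110)).astype(np.uint8); k,_,s2,c2=cv2.connectedComponentsWithStats(m)
    for i in range(1,k):
      if s2[i,0]>2 and s2[i,1]>1 and s2[i,0]+s2[i,2]<wd-2 and s2[i,1]+s2[i,3]<h-2 and (best is None or s2[i,4]>best[0]): best=(s2[i,4],c2[i]+[x,y])
  if best: rs.append(ray(c,best[1])); print(n,best)
print('tcp',p.round(4),'F',o['contact_force'].round(1),'open',round(o['opening'],4))
if len(rs)>1:
  X,e=tri(rs); print('top',X.round(4),np.round(e,4),'rel tcp',(X-p).round(4))
E
python3 top.py blue
```

```text
wrist (np.int32(93), array([320.69892473, 266.64516129]))
side (np.int32(2), array([305. , 306.5]))
tcp [ 0.4325 -0.3164  0.0478] F [ 0.3 -0.7 -0.7] open 0.0373
top [ 0.4321 -0.3157  0.0673] [0.0006 0.0006] rel tcp [-0.0005  0.0008  0.0195]
```

Emit:
jog_arm:
  series:
    - [0,0,-0.5,0,0,0,-0.3]
    - [0,0,-1,0,0,0,-0.3]
    - [0,0,-1,0,0,0,-0.3]
    - [0.3,0,-1,0,0,0,-0.3]
    - [0.6,0,-0.8,0,0,0,-0.3]
    - [1,0,-0.3,0,0,0,-0.3]
    - [1,0.1,0,0,0,0,-0.3]
    - [1,0.1,0,0,0,0,-0.3]

```text
time_s: 11.92
ee_pos: [0.4356, -0.2362, 0.1389]
ee_rot: [0.707, 0.707, -0.0, -0.001]
contact_force: [-0.1, -0.6, -0.8]
opening: 0.0371
finger_force: 10.5
```

Emit:
jog_arm:
  series:
    - [1,0.1,0,0,0,0,-0.3]
    - [1,0.1,0,0,0,0,-0.3]
    - [1,0.1,0,0,0,0,-0.3]
    - [1,0.1,0,0,0,0,-0.3]
    - [1,0.1,0,0,0,0,-0.3]
    - [1,0.1,0,0,0,0,-0.3]
    - [1,0.1,0,0,0,0,-0.3]
    - [1,0,0,0,0,0,-0.3]

```text
time_s: 12.92
ee_pos: [0.4497, -0.0766, 0.139]
ee_rot: [0.707, 0.707, -0.0, -0.0]
contact_force: [-0.1, -0.4, -0.2]
opening: 0.0368
finger_force: 10.5
```

Emit:
jog_arm:
  series:
    - [1,0,0,0,0,0,-0.3]
    - [1,0,0,0,0,0,-0.3]
    - [1,0,0,0,0,0,-0.3]
    - [1,0,0,0,0,0,-0.3]
    - [1,0,0,0,0,0,-0.3]
    - [1,0,0,0,0,0,-0.3]
    - [1,0,0,0,0,0,-0.3]
    - [1,0,0,0,0,0,-0.3]

```text
time_s: 13.92
ee_pos: [0.4493, 0.0832, 0.139]
ee_rot: [0.707, 0.707, -0.0, -0.0]
contact_force: [0.3, -0.1, 0.2]
opening: 0.0372
finger_force: 10.5
```

Emit:
jog_arm:
  series:
    - [1,0,0,0,0,0,-0.3]
    - [1,0,0,0,0,0,-0.3]
    - [1,0,0,0,0,0,-0.3]
    - [1,0,0,0,0,0,-0.3]
    - [1,0,0,0,0,0,-0.3]
    - [1,0,0,0,0,0,-0.3]
    - [1,0,0,0,0,0,-0.3]
    - [0,0,0,0,0,0,-0.3]

```text
time_s: 14.92
ee_pos: [0.4497, 0.2232, 0.1392]
ee_rot: [0.706, 0.708, -0.0, 0.0]
contact_force: [0.5, 0.2, 0.0]
opening: 0.0371
finger_force: 10.5
```

Emit:
jog_arm:
  series:
    - [1,0.06,0,0,0,0,-0.3]
    - [1,0,0,0,0,0,-0.3]
    - [1,0,0,0,0,0,-0.3]
    - [0.87,0,0.5,0,0,0,-0.3]
    - [0,0,1,0,0,0,-0.3]
    - [0,0,1,0,0,0,-0.3]
    - [0,0,0.6,0,0,0,-0.3]
    - [0,0,0,0,0,0,-0.3]

```text
time_s: 15.92
ee_pos: [0.4504, 0.2991, 0.0763]
ee_rot: [0.707, 0.707, -0.001, -0.0]
contact_force: [0.2, -0.5, -0.7]
opening: 0.0375
finger_force: 10.5
```

```bash
python3 top.py blue p1
```

```text
wrist (np.int32(159), array([320.68553459, 267.        ]))
tcp [0.4504 0.2991 0.0763] F [ 0.2 -0.5 -0.7] open 0.0375
```

View pics/p1wrist.png

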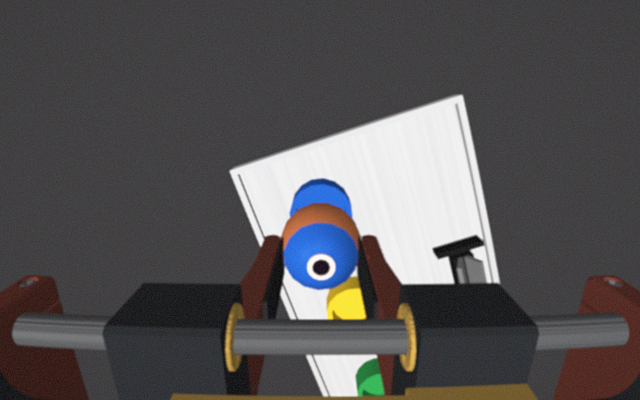

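Egg is held upright right above the blue cup (321,200). Lowering.

Emit:
jog_arm:
  series:
    - [0.07,0.02,0.5,0,0,0,-0.3]
    - [0,0,0.5,0,0,0,-0.3]
    - [0,0,0.2,0,0,0,-0.3]
    - [0,0,0,0,0,0,-0.3]

```text
time_s: 16.58
ee_pos: [0.4512, 0.3004, 0.0528]
ee_rot: [0.707, 0.707, -0.001, -0.0]
contact_force: [0.4, 0.2, -0.3]
opening: 0.0373
finger_force: 10.5
```

Emit:
jog_arm:
  series:
    - [0,0,0.1,0,0,0,-0.3]
    - [0,0,0.1,0,0,0,-0.3]
    - [0,0,0,0,0,0,-0.3]

```text
time_s: 16.95
ee_pos: [0.4513, 0.3005, 0.0494]
ee_rot: [0.707, 0.707, -0.0, -0.0]
contact_force: [-0.5, -0.5, 0.7]
opening: 0.0371
finger_force: 10.8
```

Emit:
jog_arm:
  series:
    - [0,0,0.06,0,0,0,-0.3]
    - [0,0,0,0,0,0,-0.3]

```text
time_s: 17.2
ee_pos: [0.4511, 0.3003, 0.0483]
ee_rot: [0.707, 0.707, -0.0, -0.0]
contact_force: [-2.1, -1.5, 4.6]
opening: 0.037
finger_force: 11.7
```

Emit:
jog_arm:
  series:
    - [0,0,0,0,0,0,-0.1]
    - [0,0,0,0,0,0,0.1]
    - [0,0,0,0,0,0,0.36]
    - [0,0,-0.3,0,0,0,0.36]
    - [0,0,-1,0,0,0,0.36]
    - [0,0,-1,0,0,0,0.36]
    - [0,0,-1,0,0,0,0.36]
    - [-1,0,-1,0,0,0,0.36]

```text
time_s: 18.2
ee_pos: [0.452, 0.2814, 0.1353]
ee_rot: [0.707, 0.708, 0.001, 0.0]
contact_force: [0.7, -0.8, 0.1]
opening: 0.0596
finger_force: 0.0
```

```bash
python3 top.py blue p2
```

```text
tcp [0.452  0.2814 0.1353] F [ 0.7 -0.8  0.1] open 0.0596
```

View pics/p2wrist.png

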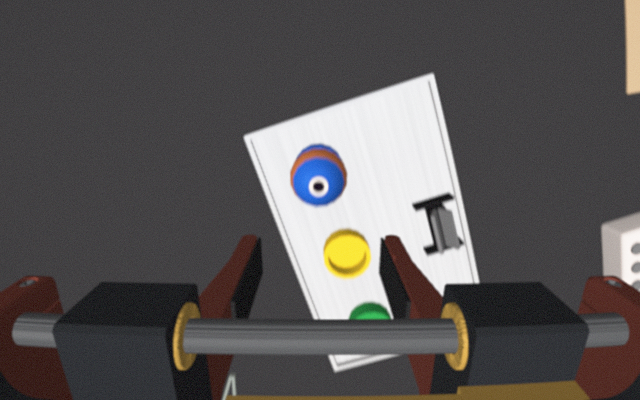

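Blue egg is seated upright in the blue cup (319,176, window 318,187). Now green.

Emit:
jog_arm:
  series:
    - [-1,0,0,0,0,0,0.36]
    - [-1,0,0,0,0,0,0.36]
    - [-1,0,0,0,0,0,0.36]
    - [-1,0,0,0,0,0,0.36]
    - [-1,0,0,0,0,0,0.36]
    - [-1,0,0,0,0,0,0.36]
    - [-1,0,0,0,0,0,0.36]
    - [-1,0,0,0,0,0,0.36]

```text
time_s: 19.35
ee_pos: [0.4514, 0.1191, 0.1341]
ee_rot: [0.707, 0.707, -0.0, -0.0]
contact_force: [0.6, -0.3, -0.4]
opening: 0.0596
finger_force: 0.0
```

Emit:
jog_arm:
  series:
    - [-1,0,0,0,0,0,0.36]
    - [-1,0,0,0,0,0,0.36]
    - [-1,0,0,0,0,0,0.36]
    - [-1,0,0,0,0,0,0.36]
    - [-1,0,0,0,0,0,0.36]
    - [-1,0,0,0,0,0,0.36]
    - [-1,0.1,0,0,0,0,0.36]
    - [-1,0,0,0,0,0,0.36]

```text
time_s: 20.35
ee_pos: [0.4532, -0.0408, 0.1342]
ee_rot: [0.707, 0.707, 0.0, 0.0]
contact_force: [0.5, 0.4, 0.5]
opening: 0.0598
finger_force: 0.0
```

Emit:
jog_arm:
  series:
    - [-1,0,0,0,0,0,0.36]
    - [-0.2,0,0.5,0,0,0,0.36]
    - [0,0,1,0,0,0,0.36]
    - [0,0,0,0,0,0,0.36]

```text
time_s: 20.85
ee_pos: [0.4519, -0.0632, 0.1027]
ee_rot: [0.707, 0.707, -0.001, -0.001]
contact_force: [0.6, 0.6, -0.1]
opening: 0.0599
finger_force: 0.0
```

Emit:
jog_arm:
  series:
    - [-0.02,0.1,1,0,0,0,0.36]
    - [0,0,1,0,0,0,0.36]
    - [0,0,1,0,0,0,0.36]
    - [0,0,0.08,0,0,0,0.36]
    - [0,0,0,0,0,0,-0.1]
    - [0,0,0,0,0,0,-0.3]
    - [0,0,0,0,0,0,-0.3]
    - [0,0,0,0,0,0,-0.3]
  grip_force: 12

```text
time_s: 21.85
ee_pos: [0.455, -0.0637, 0.043]
ee_rot: [0.707, 0.707, -0.0, -0.0]
contact_force: [-2.5, -0.2, 5.8]
opening: 0.0359
finger_force: 11.8
```

Emit:
jog_arm:
  series:
    - [0,0,-0.15,0,0,0,-0.3]
    - [0,0,-0.15,0,0,0,-0.3]
    - [0,0,0,0,0,0,-0.3]

```text
time_s: 22.22
ee_pos: [0.4561, -0.0639, 0.0489]
ee_rot: [0.707, 0.707, 0.0, 0.0]
contact_force: [-0.6, 0.3, -0.6]
opening: 0.0357
finger_force: 10.6
```

```bash
python3 top.py green
```

```text
wrist (np.int32(125), array([320.912, 267.496]))
side (np.int32(1), array([288., 204.]))
tcp [ 0.4561 -0.0639  0.0489] F [-0.6  0.3 -0.6] open 0.0357
top [ 0.4559 -0.064   0.0676] [0.0004 0.0004] rel tcp [-0.0002 -0.0001  0.0187]
```

Emit:
jog_arm:
  series:
    - [0,0,-0.5,0,0,0,-0.3]
    - [0,0,-1,0,0,0,-0.3]
    - [0,0,-1,0,0,0,-0.3]
    - [0.3,0,-1,0,0,0,-0.3]
    - [0.7,0.2,-0.5,0,0,0,-0.3]
    - [1,0.2,0,0,0,0,-0.3]
    - [1,0.2,0,0,0,0,-0.3]
    - [1,0.2,0,0,0,0,-0.3]

```text
time_s: 23.38
ee_pos: [0.4716, 0.0175, 0.1286]
ee_rot: [0.707, 0.707, -0.0, -0.0]
contact_force: [0.5, -0.7, -0.9]
opening: 0.0357
finger_force: 10.6
```

Emit:
jog_arm:
  series:
    - [1,0.3,0,0,0,0,-0.3]
    - [1,0.3,0,0,0,0,-0.3]
    - [1,0.3,0,0,0,0,-0.3]
    - [1,0.3,0,0,0,0,-0.3]
    - [1,0.2,0,0,0,0,-0.3]
    - [1,0,0,0,0,0,-0.3]
    - [0.6,0,0,0,0,0,-0.3]
    - [0,0,0,0,0,0,-0.3]

```text
time_s: 24.38
ee_pos: [0.4994, 0.149, 0.1285]
ee_rot: [0.707, 0.708, -0.0, -0.0]
contact_force: [0.0, 0.5, -0.8]
opening: 0.036
finger_force: 10.6
```

Emit:
jog_arm:
  series:
    - [0,0.03,0.7,0,0,0,-0.3]
    - [0,0,1,0,0,0,-0.3]
    - [0,0,1,0,0,0,-0.3]
    - [0,0,0.7,0,0,0,-0.3]
    - [0,0,0.3,0,0,0,-0.3]
    - [0,0,0,0,0,0,-0.3]

```text
time_s: 25.12
ee_pos: [0.5, 0.148, 0.0542]
ee_rot: [0.707, 0.707, -0.0, -0.0]
contact_force: [-0.1, 0.5, 0.3]
opening: 0.0358
finger_force: 10.6
```

```bash
python3 top.py green p3
```

```text
wrist (np.int32(156), array([320.96153846, 267.83333333]))
tcp [0.5    0.148  0.0542] F [-0.1  0.5  0.3] open 0.0358
```

View pics/p3wrist.png

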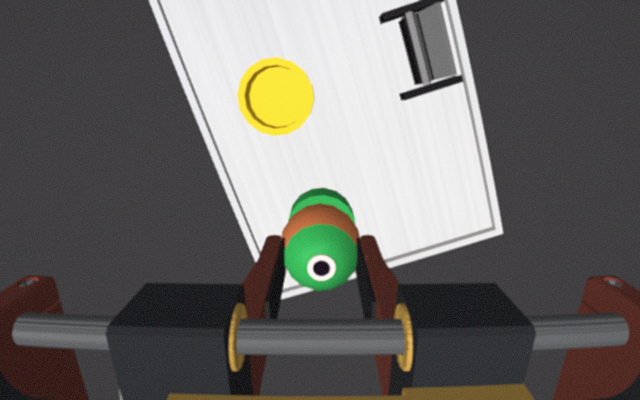

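Green egg hangs just over the green cup (321,205), upright. Lowering to contact.

Emit:
jog_arm:
  series:
    - [0.05,0.02,0.1,0,0,0,-0.3]
    - [0,0,0.1,0,0,0,-0.3]
    - [0,0,0.06,0,0,0,-0.3]
    - [0,0,0,0,0,0,-0.3]

```text
time_s: 25.78
ee_pos: [0.5006, 0.1491, 0.0495]
ee_rot: [0.707, 0.707, 0.0, 0.0]
contact_force: [-1.2, -0.7, 1.7]
opening: 0.0356
finger_force: 11.1
```

Emit:
jog_arm:
  series:
    - [0,0,0.05,0,0,0,-0.3]
    - [0,0,0,0,0,0,-0.1]
    - [0,0,0,0,0,0,0.1]
    - [0,0,0,0,0,0,0.36]
    - [0,0,-0.3,0,0,0,0.36]
    - [0,0,-1,0,0,0,0.36]
    - [0,0,-1,0,0,0,0.36]
    - [0,0,-1,0,0,0,0.36]

```text
time_s: 26.78
ee_pos: [0.5005, 0.1493, 0.1153]
ee_rot: [0.707, 0.707, 0.0, 0.0]
contact_force: [-1.1, 0.2, -1.2]
opening: 0.0599
finger_force: 0.0
```

Emit:
jog_arm:
  series:
    - [-0.5,0,-1,0,0,0,0.36]
    - [-1,0.1,-0.3,0,0,0,0.36]
    - [0,0,0,0,0,0,0.36]

```text
time_s: 27.15
ee_pos: [0.503, 0.1187, 0.1412]
ee_rot: [0.708, 0.707, 0.001, 0.0]
contact_force: [-0.5, 0.1, 0.2]
opening: 0.06
finger_force: 0.0
```

```bash
python3 cups.py w5
```

```text
[0.503  0.1187 0.1412]
green [317.  161.8] [ 294  139   48   48 1425] [0.501  0.1429 0.024 ] cap z.061 [0.5009 0.1504 0.061 ]
yellow [284.1  56.9] [ 258   29   53   56 2322] [0.4757 0.2253 0.024 ] cap z.061 [0.4793 0.2213 0.061 ]
```

View pics/w5.png

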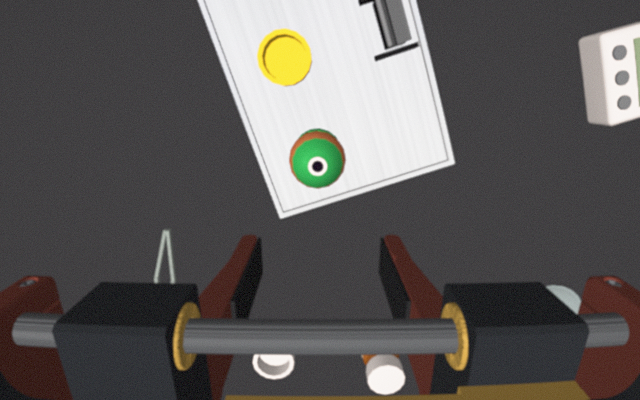

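Green egg is seated upright (317,160, window 317,166). Now yellow.

Emit:
jog_arm:
  series:
    - [-1,0.25,0,0,0,0,0.36]
    - [-1,0.25,0,0,0,0,0.36]
    - [-1,0.25,0,0,0,0,0.36]
    - [-1,0.25,0,0,0,0,0.36]
    - [-1,0.25,0,0,0,0,0.36]
    - [-1,0.25,0,0,0,0,0.36]
    - [-1,0.25,0,0,0,0,0.36]
    - [-1,0.25,0,0,0,0,0.36]

```text
time_s: 28.2
ee_pos: [0.5427, -0.0414, 0.1401]
ee_rot: [0.707, 0.707, -0.0, -0.0]
contact_force: [0.3, -0.3, 0.1]
opening: 0.0594
finger_force: 0.0
```

Emit:
jog_arm:
  series:
    - [-1,0.25,0,0,0,0,0.36]
    - [-1,0.25,0,0,0,0,0.36]
    - [-1,0.25,0,0,0,0,0.36]
    - [-1,0.25,0,0,0,0,0.36]
    - [-1,0.25,0,0,0,0,0.36]
    - [-1,0.15,0,0,0,0,0.36]
    - [-0.7,0,0.3,0,0,0,0.36]
    - [0,0,0.8,0,0,0,0.36]

```text
time_s: 29.2
ee_pos: [0.5709, -0.1759, 0.1181]
ee_rot: [0.708, 0.707, 0.0, 0.001]
contact_force: [0.4, 1.3, -0.7]
opening: 0.0597
finger_force: 0.0
```

Emit:
jog_arm:
  series:
    - [0,0,0.8,0,0,0,0.36]
    - [0,0,0,0,0,0,0.36]

```text
time_s: 29.45
ee_pos: [0.569, -0.1737, 0.1002]
ee_rot: [0.707, 0.707, -0.001, -0.002]
contact_force: [0.6, 1.2, -0.3]
opening: 0.0598
finger_force: 0.0
```

Emit:
jog_arm:
  series:
    - [-0.05,0.07,1,0,0,0,0.36]
    - [0,0,1,0,0,0,0.36]
    - [0,0,0.95,0,0,0,0.36]
    - [0,0,0,0,0,0,0.36]
    - [0,0,0,0,0,0,-0.1]
    - [0,0,0,0,0,0,-0.3]
    - [0,0,0,0,0,0,-0.3]
    - [0,0,0,0,0,0,-0.3]
  grip_force: 12

```text
time_s: 30.45
ee_pos: [0.5715, -0.1758, 0.0439]
ee_rot: [0.707, 0.707, -0.0, -0.0]
contact_force: [-3.2, -0.6, 6.6]
opening: 0.0351
finger_force: 11.6
```

Emit:
jog_arm:
  series:
    - [0,0,-0.15,0,0,0,-0.3]
    - [0,0,-0.15,0,0,0,-0.3]
    - [0,0,0,0,0,0,-0.3]

```text
time_s: 30.82
ee_pos: [0.5725, -0.1759, 0.0497]
ee_rot: [0.707, 0.707, 0.0, 0.0]
contact_force: [-0.3, -0.4, -0.5]
opening: 0.0351
finger_force: 10.6
```

```bash
python3 top.py yellow
```

```text
wrist (np.int32(142), array([321.0915493, 265.0915493]))
side (np.int32(1), array([354., 233.]))
scene (np.int32(4), array([262.5, 180.5]))
tcp [ 0.5725 -0.1759  0.0497] F [-0.3 -0.4 -0.5] open 0.0351
top [ 0.5725 -0.1752  0.0662] [0.0008 0.0012 0.0009] rel tcp [0.     0.0007 0.0165]
```

Emit:
jog_arm:
  series:
    - [0,0,-0.5,0,0,0,-0.3]
    - [0,0,-1,0,0,0,-0.3]
    - [0,0,-1,0,0,0,-0.3]
    - [0.3,0,-1,0,0,0,-0.3]
    - [0.7,-0.2,-1,0,0,0,-0.3]
    - [1,-0.25,0,0,0,0,-0.3]
    - [1,-0.25,0,0,0,0,-0.3]
    - [1,-0.25,0,0,0,0,-0.3]

```text
time_s: 31.98
ee_pos: [0.5519, -0.0941, 0.1387]
ee_rot: [0.707, 0.707, -0.0, -0.001]
contact_force: [0.4, -0.1, -0.1]
opening: 0.0349
finger_force: 10.6
```

Emit:
jog_arm:
  series:
    - [1,-0.25,0,0,0,0,-0.3]
    - [1,-0.25,0,0,0,0,-0.3]
    - [1,-0.25,0,0,0,0,-0.3]
    - [1,-0.25,0,0,0,0,-0.3]
    - [1,-0.25,0,0,0,0,-0.3]
    - [1,-0.25,0,0,0,0,-0.3]
    - [1,-0.25,0,0,0,0,-0.3]
    - [1,-0.25,0,0,0,0,-0.3]

```text
time_s: 32.98
ee_pos: [0.5125, 0.0655, 0.1394]
ee_rot: [0.707, 0.707, 0.0, 0.0]
contact_force: [-0.1, -0.4, -0.7]
opening: 0.0349
finger_force: 10.6
```

Emit:
jog_arm:
  series:
    - [1,-0.25,0,0,0,0,-0.3]
    - [1,-0.25,0,0,0,0,-0.3]
    - [1,-0.25,0,0,0,0,-0.3]
    - [1,-0.25,0,0,0,0,-0.3]
    - [1,-0.25,0,0,0,0,-0.3]
    - [1,-0.25,0,0,0,0,-0.3]
    - [1,-0.25,0,0,0,0,-0.3]
    - [0,0,0,0,0,0,-0.3]

```text
time_s: 33.98
ee_pos: [0.4774, 0.2056, 0.1394]
ee_rot: [0.706, 0.708, 0.0, 0.0]
contact_force: [0.4, 0.3, -0.4]
opening: 0.0345
finger_force: 10.6
```

Emit:
jog_arm:
  series:
    - [0.95,-0.08,0,0,0,0,-0.3]
    - [0,0,0.7,0,0,0,-0.3]
    - [0,0,1,0,0,0,-0.3]
    - [0,0,1,0,0,0,-0.3]
    - [0,0,1,0,0,0,-0.3]
    - [0,0,0.45,0,0,0,-0.3]
    - [0,0,0,0,0,0,-0.3]

```text
time_s: 34.85
ee_pos: [0.4758, 0.2228, 0.0555]
ee_rot: [0.707, 0.707, -0.001, -0.0]
contact_force: [0.7, -0.1, 0.4]
opening: 0.035
finger_force: 10.6
```

```bash
python3 top.py yellow p4
```

```text
wrist (np.int32(159), array([321.01257862, 265.4591195 ]))
tcp [0.4758 0.2228 0.0555] F [ 0.7 -0.1  0.4] open 0.035
```

Emit:
jog_arm:
  series:
    - [0.07,0,0.1,0,0,0,-0.3]
    - [0,0,0.1,0,0,0,-0.3]
    - [0,0,0.06,0,0,0,-0.3]
    - [0,0,0,0,0,0,-0.3]

```text
time_s: 35.5
ee_pos: [0.4762, 0.2245, 0.0512]
ee_rot: [0.707, 0.707, -0.0, -0.0]
contact_force: [-1.1, -0.5, 1.0]
opening: 0.0348
finger_force: 10.9
```

Emit:
jog_arm:
  series:
    - [0,0,0.05,0,0,0,-0.3]
    - [0,0,0,0,0,0,-0.3]

```text
time_s: 35.75
ee_pos: [0.4761, 0.2244, 0.0502]
ee_rot: [0.707, 0.707, -0.0, -0.0]
contact_force: [-1.4, -1.7, 4.6]
opening: 0.035
finger_force: 11.6
```

Emit:
jog_arm:
  series:
    - [0,0,0,0,0,0,-0.1]
    - [0,0,0,0,0,0,0.1]
    - [0,0,0,0,0,0,0.36]
    - [0,0,-0.3,0,0,0,0.36]
    - [0,0,-1,0,0,0,0.36]
    - [0,0,-1,0,0,0,0.36]
    - [0,0,-1,0,0,0,0.36]
    - [0,0.5,-1,0,0,0,0.36]

```text
time_s: 36.75
ee_pos: [0.4859, 0.2246, 0.1372]
ee_rot: [0.707, 0.707, -0.0, -0.0]
contact_force: [-1.1, -0.3, -0.7]
opening: 0.0599
finger_force: 0.0
```

Emit:
jog_arm:
  series:
    - [-1,0.6,-0.5,0,0,0,0.36]
    - [-1,0,-0.2,0,0,0,0.36]
    - [0,0,0,0,0,0,0.36]

```text
time_s: 37.12
ee_pos: [0.4977, 0.1833, 0.1502]
ee_rot: [0.708, 0.706, -0.0, -0.0]
contact_force: [0.1, -0.2, -0.6]
opening: 0.0597
finger_force: 0.0
```

```bash
python3 cups.py w6; python3 -c "
import cv2; i=cv2.imread('pics/w6.png')[0:240,200:520]; cv2.imwrite('pics/w6c.png',cv2.resize(i,None,fx=2.5,fy=2.5,interpolation=cv2.INTER_CUBIC))"
```

```text
[0.4977 0.1833 0.1502]
blue [252.5  37.3] [ 227   10   51   55 1775] [0.4447 0.3056 0.024 ] cap z.061 [0.4517 0.2997 0.061 ]
blue [279.   59.8] [266  42  21  29  80] [0.4631 0.2912 0.024 ] cap z.061 [0.4695 0.2849 0.061 ]
green [322.9 205.5] [303 200  41  17 223] [0.5001 0.1653 0.024 ] cap z.061 [0.4997 0.1794 0.061 ]
green [324.1 238.4] [ 303  221   44   40 1042] [0.5014 0.1344 0.024 ] cap z.061 [0.5007 0.1521 0.061 ]
yellow [290.8 145. ] [ 266  122   50   48 1534] [0.4729 0.2203 0.024 ] cap z.061 [0.4763 0.2258 0.061 ]
```

View pics/w6c.png

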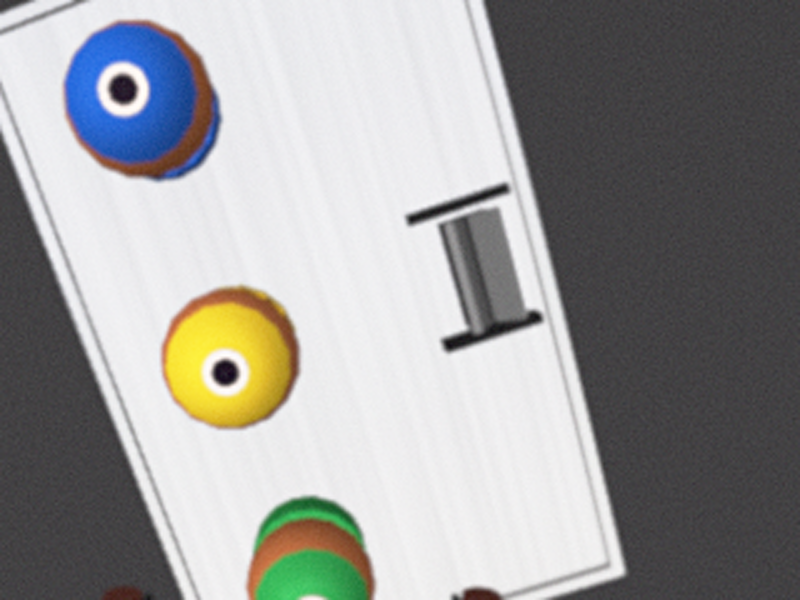

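Eggs seated upright: blue (crop 140,95), yellow (230,358), green (312,560). Clip between end bars at crop (458,203) and (493,331), jaws between. Now I pin the clip numerically.

```bash
python3 - <<'E'
from h import *
res={}
for w in('w1','p2wrist','p3wrist','w5','w6'):
  im=cv2.imread(f'pics/{w}.png')
  if w in('p2wrist','p3wrist'): continue
  c=np.load(f'pics/{w}.npy',allow_pickle=True).item()
  u,v=proj(c,(.5564,.2514,.03)).astype(int); 
  if v<25: print(w,'out');continue
  s=45; g=cv2.cvtColor(im,cv2.COLOR_BGR2GRAY)[max(0,v-s):v+s,u-s:u+s]
  m=(g<45).astype(np.uint8); n,_,st,ce=cv2.connectedComponentsWithStats(m)
  for i in range(1,n):
    if 20<st[i,4]<500 and st[i,0]>0 and st[i,0]+st[i,2]<2*s-1:
      p=ce[i]+[u-s,max(0,v-s)]; print(w,p.round(1),st[i],onz(c,p,.03).round(4)); res.setdefault(w,[]).append((c,p))
k=list(res)
if len(k)>1 and all(len(res[q])>=2 for q in k):
  for i in range(2): print(tri([ray(*res[q][i]) for q in k]))
c=np.load('pics/w6.npy',allow_pickle=True).item(); im=cv2.imread('pics/w6.png')
for uv in((200+123/2.5,90/2.5),(200+225/2.5,372/2.5)): print('tops',onz(c,uv,.068).round(4))
ps=[proj(c,(.5564+.018*t*-.311,.2514+.018*t*.95,z)).round(0) for z in(.006,.027,.04) for t in(-1,1)];print(ps)
E
```

```text
w1 [371.1 132.1] [24 18 28 11 48] [0.5469 0.274  0.03  ]
w5 out
w6 [382.   81.4] [16 13 38 13 56] [0.5464 0.2715 0.03  ]
w6 [392.  133.5] [30 67 32 10 74] [0.5562 0.2309 0.03  ]
tops [0.4509 0.2995 0.068 ]
tops [0.4762 0.2241 0.068 ]
[array([393., 127.]), array([382.,  86.]), array([398., 129.]), array([387.,  86.]), array([402., 130.]), array([390.,  85.])]
```

Emit:
jog_arm:
  series:
    - [-1,0,-0.1,0,0,0,0.36]
    - [-1,0,-0.1,0,0,0,0.36]
    - [-1,0,-0.1,0,0,0,0.36]
    - [-1,0,-0.1,0,0,0,0.36]
    - [-1,0,-0.1,0,0,0,0.36]
    - [-1,0,-0.1,0,0,0,0.36]
    - [-1,0,-0.1,0,0,0,0.36]
    - [-1,0,-0.1,0,0,0,0.36]

```text
time_s: 38.17
ee_pos: [0.4978, 0.023, 0.1662]
ee_rot: [0.707, 0.707, -0.0, -0.0]
contact_force: [0.4, 0.8, -0.3]
opening: 0.0597
finger_force: 0.0
```

Emit:
jog_arm:
  series:
    - [-1,0,-0.1,0,0,0,0.36]
    - [-1,0,-0.1,0,0,0,0.36]
    - [-1,0,-0.1,0,0,0,0.36]
    - [-1,0,-0.1,0,0,0,0.36]
    - [-1,0,-0.1,0,0,0,0.36]
    - [-1,0,-0.1,0,0,0,0.36]
    - [-1,0,-0.1,0,0,0,0.36]
    - [-1,0,-0.1,0,0,0,0.36]

```text
time_s: 39.17
ee_pos: [0.4975, -0.1369, 0.1822]
ee_rot: [0.707, 0.707, -0.0, -0.0]
contact_force: [-0.5, -0.2, -0.1]
opening: 0.0599
finger_force: 0.0
```

Emit:
jog_arm:
  series:
    - [-1,0,-0.1,0,0,0,0.36]
    - [-1,0,-0.1,0,0,0,0.36]
    - [-1,0,-0.1,0,0,0,0.36]
    - [-1,0,-0.1,0,0,0,0.36]
    - [-1,0,-0.1,0,0,0,0.36]
    - [-1,0,-0.1,0,0,0,0.36]
    - [-1,0,-0.1,0,0,0,0.36]
    - [-1,0,-0.1,0,0,0,0.36]

```text
time_s: 40.17
ee_pos: [0.4983, -0.2967, 0.1983]
ee_rot: [0.707, 0.707, -0.0, -0.0]
contact_force: [-0.1, 0.4, -0.1]
opening: 0.0594
finger_force: 0.0
```

Emit:
jog_arm:
  series:
    - [-1,0,0,0,0,0,0.36]
    - [-1,0,0,0,0,0,0.36]
    - [-1,0,0,0,0,0,0.36]
    - [-1,0,0,0,0,0,0.36]
    - [-0.5,0,0,0,0,0,0.36]
    - [0,0,0,0,0,0,0.36]

```text
time_s: 40.92
ee_pos: [0.4982, -0.386, 0.198]
ee_rot: [0.707, 0.707, 0.0, -0.0]
contact_force: [-0.6, -0.0, 0.3]
opening: 0.0599
finger_force: 0.0
```

```bash
python3 cups.py w7
```

```text
[ 0.4982 -0.386   0.198 ]
blue [606.7  80.7] [ 592    0   29  167 2857] [ 0.7787 -0.2916  0.024 ] cap z.061 [ 0.7486 -0.2914  0.061 ]
purple [300.6 218.2] [267 205  68  28 973] [ 0.4779 -0.4308  0.024 ] cap z.061 [ 0.4802 -0.4173  0.061 ]
```

Emit:
jog_arm:
  series:
    - [-1,0,0,0,0,0,0.36]
    - [-1,0,0,0,0,0,0.36]
    - [-1,0,0,0,0,0,0.36]
    - [0,0,0,0,0,0,0.36]

```text
time_s: 41.48
ee_pos: [0.4981, -0.4473, 0.198]
ee_rot: [0.708, 0.706, -0.0, 0.0]
contact_force: [-0.5, -0.2, -0.1]
opening: 0.0595
finger_force: 0.0
```

```bash
python3 cups.py w8; python3 -c "
import cv2,numpy as np
a=cv2.imread('pics/w7.png')[120:320,200:400]; b=cv2.imread('pics/w8.png')[40:240,200:400]; cv2.imwrite('pics/w78.png',cv2.resize(np.hstack([a,b]),None,fx=2,fy=2,interpolation=cv2.INTER_CUBIC))"
```

```text
[ 0.4981 -0.4473  0.198 ]
blue [614.8  50.2] [ 603    0   24  103 1820] [ 0.7826 -0.3229  0.024 ] cap z.061 [ 0.7519 -0.3273  0.061 ]
purple [298.8 149.9] [264 136  71  29 847] [ 0.4776 -0.4213  0.024 ] cap z.061 [ 0.4797 -0.4157  0.061 ]
```

View pics/w78.png

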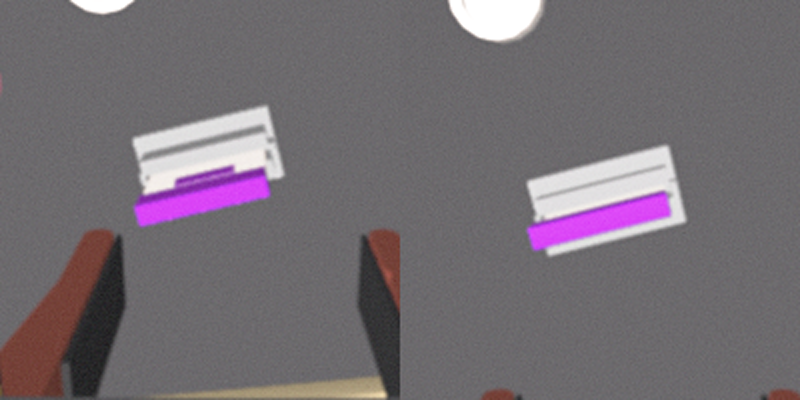

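Bar top face runs from (268,226) to (334,210) in w7 and from (265,158) to (334,142) in w8; triangulating its corners.

```bash
python3 - <<'E'
from h import *
P={}
for w in('w7','w8'):
  im=cv2.imread(f'pics/{w}.png'); c=np.load(f'pics/{w}.npy',allow_pickle=True).item()
  h=cv2.cvtColor(im,cv2.COLOR_BGR2HSV); m=cv2.inRange(h,(135,130,195),(155,255,255))
  cs=max(cv2.findContours(m,0,2)[0],key=cv2.contourArea); (cx,cy),sz,a=cv2.minAreaRect(cs)
  b=cv2.boxPoints(((cx,cy),sz,a)); b=b[np.argsort(b[:,0])]; L=(b[0]+b[1])/2; Rr=(b[2]+b[3])/2
  print(w,(cx,cy),sz,a,L,Rr); P[w]=(c,[(cx,cy),L,Rr])
  l,q=onz(c,L,.074),onz(c,Rr,.074); print(onz(c,(cx,cy),.074).round(4),'yaw',np.arctan2(*(q-l)[[1,0]]),'len',np.linalg.norm(q-l))
for i in range(3): x,e=tri([ray(P[w][0],P[w][1][i]) for w in P]); print(x.round(4),np.round(e,4))
E
```

```text
w7 (300.577880859375, 219.83282470703125) (11.207773208618164, 67.2880630493164) 76.82744598388672 [267.8191  227.49977] [333.33667 212.16588]
[ 0.4809 -0.4141  0.074 ] yaw 0.24184169137592593 len 0.05984526421728497
w8 (299.06121826171875, 150.13966369628906) (12.067209243774414, 70.80169677734375) 75.30268096923828 [264.8187 159.1213] [333.30374 141.15802]
[ 0.4806 -0.4139  0.074 ] yaw 0.2531964791926639 len 0.05928072670642837
[ 0.4808 -0.4137  0.0753] [0.0001 0.0001]
[ 0.4517 -0.4213  0.0742] [0.0001 0.0001]
[ 0.5093 -0.4062  0.0766] [0.0003 0.0003]
```

Emit:
jog_arm:
  series:
    - [0,0,0,0,0,1,-0.1]
    - [0,0,0,0,0,1,-0.1]
    - [0,0,0,0,0,1,-0.1]
    - [0,0,0,0,0,1,-0.1]
    - [0,0,0,0,0,1,-0.1]
    - [0,0,0,0,0,1,-0.1]
    - [0,0,0,0,0,1,-0.1]
    - [0,0,0,0,0,1,-0.1]

```text
time_s: 42.52
ee_pos: [0.4983, -0.4447, 0.1981]
ee_rot: [0.927, 0.375, -0.0, -0.0]
contact_force: [-0.7, -0.2, -0.7]
opening: 0.0394
finger_force: 0.0
```

Emit:
jog_arm:
  series:
    - [0,0,0,0,0,1,-0.1]
    - [0,0,0,0,0,1,-0.1]
    - [0,0,0,0,0,1,-0.1]
    - [0,0,0,0,0,1,-0.1]
    - [0,0,0,0,0,1,-0.1]
    - [-0.4,-0.9,0,0,0,0.16,-0.1]
    - [0,-0.9,0.4,0,0,0,-0.1]
    - [0,0,0,0,0,0,-0.1]

```text
time_s: 43.52
ee_pos: [0.4806, -0.4112, 0.1897]
ee_rot: [0.992, 0.128, -0.001, -0.001]
contact_force: [0.5, -0.6, 0.2]
opening: 0.0392
finger_force: 0.0
```

```bash
cat > to.py <<'E'
import sys
from h import *
x,y,z,th=map(float,sys.argv[1:]) # th: wanted tool-y angle
o=r.get_obs(); M=R.from_quat(o['ee_rot']).as_matrix()
d=M.T@(np.array([x,y,z])-o['ee_pos'])/.02; t=np.arctan2(M[1,1],M[0,1])
print('pos',o['ee_pos'].round(4),'shift rows',d.round(2),'rz rows',round((t-th)*10,2),'tilt',M[:2,2].round(4),'q6',o['q'][5].round(2),'F',o['contact_force'].round(1),'open',round(o['opening'],4))
E
python3 to.py .4808 -.4138 .065 -1.316
```

```text
pos [ 0.4806 -0.4112  0.1897] shift rows [-0.02  0.14  6.24] rz rows 0.01 tilt [-0.0014  0.0015] q6 0.59 F [ 0.5 -0.6  0.2] open 0.0392
```

Emit:
jog_arm:
  series:
    - [0,0.1,1,0,0,0,-0.1]
    - [0,0,1,0,0,0,-0.1]
    - [0,0,1,0,0,0,-0.1]
    - [0,0,1,0,0,0,-0.1]
    - [0,0,0.3,0,0,0,-0.1]
    - [0,0,0,0,0,0,-0.1]

```text
time_s: 44.28
ee_pos: [0.4816, -0.4146, 0.1036]
ee_rot: [0.992, 0.127, -0.0, -0.0]
contact_force: [0.6, 0.3, 0.7]
opening: 0.0396
finger_force: 0.0
```

```bash
python3 to.py .4808 -.4138 .065 -1.316
```

```text
pos [ 0.4816 -0.4146  0.1036] shift rows [-0.03 -0.05  1.93] rz rows -0.0 tilt [-0.0007  0.0006] q6 0.59 F [0.6 0.3 0.7] open 0.0396
```

Emit:
jog_arm:
  series:
    - [0,-0.03,1,0,0,0,-0.1]
    - [0,0,0.93,0,0,0,-0.1]
    - [0,0,0,0,0,0,-0.1]
    - [0,0,0,0,0,0,-0.6]
    - [0,0,0,0,0,0,-1]
    - [0,0,0,0,0,0,-1]
    - [0,0,0,0,0,0,-1]
    - [0,0,0,0,0,0,-1]
  grip_force: 40

```text
time_s: 45.28
ee_pos: [0.4819, -0.4144, 0.066]
ee_rot: [0.992, 0.127, 0.0, 0.0]
contact_force: [-0.1, -0.8, 2.5]
opening: 0.0089
finger_force: 40.0
```

Emit:
jog_arm:
  series:
    - [0,0,-0.3,0,0,0,-1]
    - [0,0,-0.7,0,0,0,-1]
    - [0,0,-0.7,0,0,0,-1]
    - [0,0,-0.3,0,0,0,-1]
    - [0,0,0,0,0,0,-1]

```text
time_s: 45.9
ee_pos: [0.4819, -0.4144, 0.1065]
ee_rot: [0.992, 0.127, 0.0, 0.001]
contact_force: [-1.1, -0.4, -0.4]
opening: 0.0091
finger_force: 40.0
```

```bash
python3 to.py .5564 .2514 .16 .3166; python3 -c "
from h import *
c,i=snap('side','t1side.png'); cv2.imwrite('pics/t1.png',cv2.resize(i[250:400,260:440],None,fx=4,fy=4,interpolation=cv2.INTER_CUBIC))"
```

```text
pos [ 0.4819 -0.4144  0.1065] shift rows [ 12.   -31.27  -2.7 ] rz rows -16.33 tilt [ 0.001  -0.0009] q6 0.59 F [-1.1 -0.4 -0.4] open 0.0091
```

View pics/t1.png

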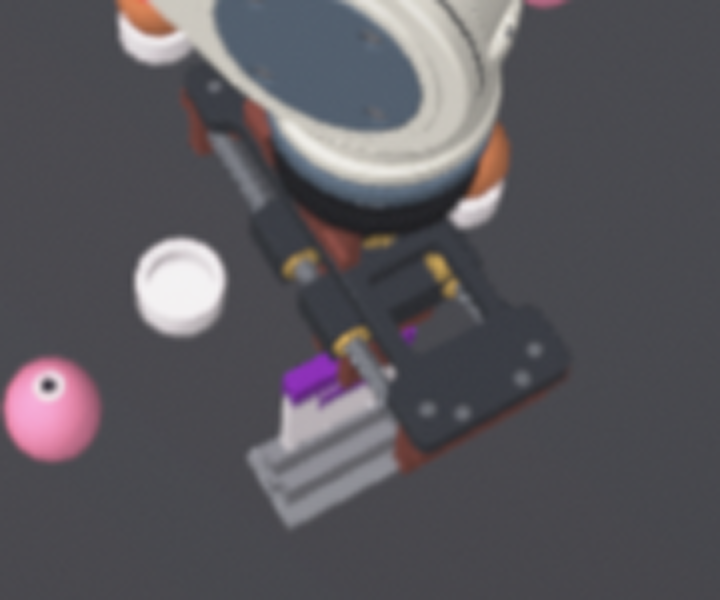

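The tag is clear of its stand and hangs upright in the gripper (crop 330,400). That was one more picture than allowed, so I go on by numbers only.

Emit:
jog_arm:
  series:
    - [0,0,-1,0,0,-0.3,-1]
    - [0,0,-1,0,0,-1,-1]
    - [0,0,-0.7,0,0,-1,-1]
    - [0,0,0,0,0,-1,-1]
    - [0,0,0,0,0,-1,-1]
    - [0,0,0,0,0,-1,-1]
    - [0,0,0,0,0,-1,-1]
    - [0,0,0,0,0,-1,-1]

```text
time_s: 46.95
ee_pos: [0.4817, -0.4142, 0.1605]
ee_rot: [0.88, 0.475, 0.0, 0.0]
contact_force: [0.1, 0.3, -0.0]
opening: 0.0091
finger_force: 40.0
```

Emit:
jog_arm:
  series:
    - [0,0,0,0,0,-1,-1]
    - [0,0,0,0,0,-1,-1]
    - [0,0,0,0,0,-1,-1]
    - [0,0,0,0,0,-1,-1]
    - [0,0,0,0,0,-1,-1]
    - [0,0,0,0,0,-1,-1]
    - [0,0,0,0,0,-1,-1]
    - [0,0,0,0,0,-1,-1]

```text
time_s: 47.95
ee_pos: [0.4817, -0.4142, 0.1605]
ee_rot: [0.626, 0.78, -0.0, 0.0]
contact_force: [-0.0, 0.0, -0.0]
opening: 0.0095
finger_force: 40.0
```

Emit:
jog_arm:
  series:
    - [0.5,0.2,0,0,0,-1,-1]
    - [1,0.45,0,0,0,0,-1]
    - [1,0.45,0,0,0,0,-1]
    - [1,0.45,0,0,0,0,-1]
    - [1,0.45,0,0,0,0,-1]
    - [1,0.45,0,0,0,0,-1]
    - [1,0.45,0,0,0,0,-1]
    - [1,0.45,0,0,0,0,-1]

```text
time_s: 48.95
ee_pos: [0.5002, -0.2494, 0.1596]
ee_rot: [0.588, 0.809, 0.0, 0.0]
contact_force: [-0.2, 0.5, -0.9]
opening: 0.0091
finger_force: 40.0
```

Emit:
jog_arm:
  series:
    - [1,0.45,0,0,0,0,-1]
    - [1,0.45,0,0,0,0,-1]
    - [1,0.45,0,0,0,0,-1]
    - [1,0.45,0,0,0,0,-1]
    - [1,0.45,0,0,0,0,-1]
    - [1,0.45,0,0,0,0,-1]
    - [1,0.45,0,0,0,0,-1]
    - [1,0.45,0,0,0,0,-1]

```text
time_s: 49.95
ee_pos: [0.5191, -0.0751, 0.1596]
ee_rot: [0.588, 0.809, 0.0, 0.0]
contact_force: [0.6, 0.1, -0.6]
opening: 0.0095
finger_force: 40.0
```

Emit:
jog_arm:
  series:
    - [1,0.45,0,0,0,0,-1]
    - [1,0.45,0,0,0,0,-1]
    - [1,0.45,0,0,0,0,-1]
    - [1,0.45,0,0,0,0,-1]
    - [1,0.45,0,0,0,0,-1]
    - [1,0.45,0,0,0,0,-1]
    - [1,0.45,0,0,0,0,-1]
    - [0,0,0,0,0,0,-1]

```text
time_s: 50.95
ee_pos: [0.5357, 0.0777, 0.1596]
ee_rot: [0.587, 0.81, 0.0, 0.0]
contact_force: [-0.5, 0.2, -0.3]
opening: 0.0087
finger_force: 40.0
```

```bash
python3 to.py .5564 .2514 .16 .3166
```

```text
pos [0.5357 0.0777 0.1596] shift rows [ 7.93  3.69 -0.02] rz rows -0.0 tilt [0.0002 0.    ] q6 -0.19 F [-0.5  0.2 -0.3] open 0.0087
```

Emit:
jog_arm:
  series:
    - [1,0.5,0,0,0,0,-1]
    - [1,0.5,0,0,0,0,-1]
    - [1,0.5,0,0,0,0,-1]
    - [1,0.5,0,0,0,0,-1]
    - [1,0.5,0,0,0,0,-1]
    - [1,0.5,0,0,0,0,-1]
    - [1,0.4,0,0,0,0,-1]
    - [0.97,0.29,0,0,0,0,-1]

```text
time_s: 51.95
ee_pos: [0.5568, 0.252, 0.1595]
ee_rot: [0.588, 0.809, -0.0, -0.0]
contact_force: [0.5, -0.7, 0.1]
opening: 0.0089
finger_force: 40.0
```

Emit:
jog_arm:
  series:
    - [0,0,0.6,0,0,0,-1]
    - [0,0,1,0,0,0,-1]
    - [0,0,0.8,0,0,0,-1]
    - [0,0,0,0,0,0,-1]
    - [0,0,0,0,0,0,-1]

```text
time_s: 52.58
ee_pos: [0.557, 0.2502, 0.1115]
ee_rot: [0.588, 0.809, -0.0, -0.0]
contact_force: [-1.0, 0.2, 0.1]
opening: 0.0093
finger_force: 40.0
```

```bash
python3 - <<'E'
from h import *
# jaw lips' images: dark/grey, low-saturation pixels near the clip, from earlier wrist views; lip outline centre at z~.037
for w in('w1','w6'):
  im=cv2.imread(f'pics/{w}.png'); c=np.load(f'pics/{w}.npy',allow_pickle=True).item(); g=cv2.cvtColor(im,cv2.COLOR_BGR2GRAY)
  u,v=proj(c,(.5564,.2514,.034)).astype(int); m=np.zeros_like(g); s=40 if w=='w6' else 32
  m[max(0,v-s):v+s,u-s:u+s]=(g[max(0,v-s):v+s,u-s:u+s]<165)
  m=cv2.morphologyEx(m,cv2.MORPH_OPEN,np.ones((6,6),np.uint8)); n,_,st,ce=cv2.connectedComponentsWithStats(m)
  cs=max(cv2.findContours(m,0,2)[0],key=cv2.contourArea); rc=cv2.minAreaRect(cs); b=cv2.boxPoints(rc)
  print(w,rc); 
  for z in(.03,.034,.04): print(z,onz(c,rc[0],z).round(4),[onz(c,p,z)[:2].round(4).tolist() for p in b] if z==.034 else '')
E
python3 to.py .5564 .2514 .1 .3166
```

```text
w1 ((380.4742126464844, 151.91310119628906), (45.6988639831543, 21.735458374023438), 73.44293212890625)
0.03 [0.5572 0.2539 0.03  ] 
0.034 [0.5565 0.2545 0.034 ] [[0.5388, 0.2733], [0.5593, 0.2795], [0.5748, 0.2352], [0.5537, 0.2287]]
0.04 [0.5555 0.2555 0.04  ] 
w6 ((395.5566101074219, 110.1980972290039), (50.68604278564453, 29.257797241210938), 74.05460357666016)
0.03 [0.5582 0.2494 0.03  ] 
0.034 [0.5573 0.2496 0.034 ] [[0.5401, 0.265], [0.5618, 0.2712], [0.5752, 0.2337], [0.5528, 0.2272]]
0.04 [0.5561 0.2498 0.04  ] 
pos [0.557  0.2502 0.1115] shift rows [ 0.07 -0.01  0.58] rz rows -0.03 tilt [-0.0001 -0.0001] q6 0.09 F [-1.   0.2  0.1] open 0.0093
```

Emit:
jog_arm:
  series:
    - [0.1,-0.01,0.3,0,0,0,-1]
    - [0,0,0.4,0,0,0,-1]
    - [0,0,0.2,0,0,0,-1]
    - [0,0,0.2,0,0,0,-1]
    - [0,0,0,0,0,0,-1]

```text
time_s: 53.2
ee_pos: [0.5558, 0.2523, 0.0892]
ee_rot: [0.588, 0.809, -0.0, -0.0]
contact_force: [0.5, -0.7, -0.1]
opening: 0.0093
finger_force: 40.0
```

Emit:
jog_arm:
  series:
    - [0,0,0.2,0,0,0,-1]
    - [0,0,0.2,0,0,0,-1]
    - [0,0,0,0,0,0,-1]

```text
time_s: 53.58
ee_pos: [0.5561, 0.2525, 0.0815]
ee_rot: [0.588, 0.809, 0.0, 0.0]
contact_force: [0.1, 0.8, 0.2]
opening: 0.0093
finger_force: 40.0
```

```bash
python3 to.py .5564 .2514 .066 .3166
```

```text
pos [0.5561 0.2525 0.0815] shift rows [-0.06 -0.    0.78] rz rows -0.03 tilt [0.0002 0.0001] q6 0.09 F [0.1 0.8 0.2] open 0.0093
```

Emit:
jog_arm:
  series:
    - [0,0,0.15,0,0,0,-1]
    - [0,0,0.15,0,0,0,-1]
    - [0,0,0,0,0,0,-1]

```text
time_s: 53.95
ee_pos: [0.5563, 0.2525, 0.0759]
ee_rot: [0.588, 0.809, 0.0, 0.0]
contact_force: [0.2, 0.6, 2.2]
opening: 0.0089
finger_force: 40.0
```

Emit:
jog_arm:
  series:
    - [0,0,0.15,0,0,0,-1]
    - [0,0,0.15,0,0,0,-1]
    - [0,0,0,0,0,0,-1]

```text
time_s: 54.32
ee_pos: [0.5558, 0.2524, 0.0692]
ee_rot: [0.588, 0.809, -0.0, -0.0]
contact_force: [-0.5, 1.0, 1.4]
opening: 0.0092
finger_force: 40.0
```

```bash
python3 to.py .5564 .2514 .066 .3166
```

```text
pos [0.5558 0.2524 0.0692] shift rows [-0.05  0.01  0.16] rz rows -0.03 tilt [-0.0004 -0.0002] q6 0.09 F [-0.5  1.   1.4] open 0.0092
```

Emit:
jog_arm:
  series:
    - [0,0,0.1,0,0,0,-1]
    - [0,0,0.06,0,0,0,-1]
    - [0,0,0,0,0,0,-1]

```text
time_s: 54.7
ee_pos: [0.5559, 0.2524, 0.0662]
ee_rot: [0.588, 0.809, -0.0, -0.0]
contact_force: [0.5, 0.1, 1.9]
opening: 0.009
finger_force: 40.0
```

Emit:
jog_arm:
  series:
    - [0,0,0.05,0,0,0,-1]
    - [0,0,0,0,0,0,-1]

```text
time_s: 54.95
ee_pos: [0.5563, 0.2525, 0.066]
ee_rot: [0.588, 0.809, 0.0, 0.0]
contact_force: [0.6, -0.3, 8.5]
opening: 0.0094
finger_force: 40.0
```

Emit:
jog_arm:
  series:
    - [0,0,0.05,0,0,0,-1]
    - [0,0,0,0,0,0,-1]

```text
time_s: 55.2
ee_pos: [0.557, 0.2527, 0.0659]
ee_rot: [0.588, 0.809, 0.001, 0.001]
contact_force: [-1.5, 0.3, 14.2]
opening: 0.0093
finger_force: 40.1
```

Emit:
jog_arm:
  series:
    - [0,0,0.1,0,0,0,-1]
    - [0,0,0,0,0,0,-1]

```text
time_s: 55.45
ee_pos: [0.5584, 0.2533, 0.0657]
ee_rot: [0.588, 0.809, 0.002, 0.001]
contact_force: [-2.6, -1.9, 26.3]
opening: 0.0092
finger_force: 40.7
```

```bash
cat > tagm.py <<'E'
from h import *
# tag bar seen by scene & side: purple blob centroid, rough
rs=[]
for n in('scene','side'):
  c,im=snap(n,'tg_'+n+'.png')
  for ce,st in blobs(im,'purple',15,S=110):
    p=onz(c,ce,.066)
    print(n,ce.round(1),st,p.round(4))
    if np.hypot(*(p[:2]-[.5564,.2514]))<.04: rs.append(ray(c,ce))
if len(rs)==2: print(tri(rs))
E
python3 tagm.py; python3 to.py .5564 .2514 .066 .3166
```

```text
scene [414.  286.3] [410 282   9  11  59] [0.5677 0.2311 0.066 ]
scene [435.6 294.5] [432 292   8   6  27] [0.5549 0.2741 0.066 ]
side [303.3 110.4] [300 105   8  11  58] [0.564  0.2407 0.066 ]
pos [0.5583 0.2532 0.0657] shift rows [-0.06 -0.12 -0.02] rz rows -0.03 tilt [0.0049 0.0019] q6 0.09 F [-2.6 -1.4 26.5] open 0.009
```

Emit:
jog_arm:
  series:
    - [0,0,-0.17,0,0,0,-1]
    - [0,0,0,0,0,0,-1]

```text
time_s: 55.8
ee_pos: [0.5561, 0.2524, 0.066]
ee_rot: [0.588, 0.809, 0.0, 0.0]
contact_force: [0.6, -0.7, 7.5]
opening: 0.0093
finger_force: 40.0
```

Emit:
jog_arm:
  series:
    - [0,0,0,0,0,0,-0.7]
    - [0,0,0,0,0,0,-0.5]
    - [0,0,0,0,0,0,-0.4]
    - [0,0,0,0,0,0,-0.4]

```text
time_s: 56.3
ee_pos: [0.5558, 0.2523, 0.0655]
ee_rot: [0.588, 0.809, -0.0, -0.0]
contact_force: [-0.4, 0.6, 0.3]
opening: 0.0263
finger_force: 0.0
```

Emit:
jog_arm:
  series:
    - [0,0,-0.4,0,0,0,-0.4]
    - [0,0,-1,0,0,0,-0.4]
    - [0,0,-1,0,0,0,-0.4]
    - [0,0,-1,0,0,0,-0.4]
    - [0,0,-1,0,0,0,-0.4]
    - [0,0,-1,0,0,0,-0.4]
    - [0,0,-0.5,0,0,0,-0.4]
    - [0,0,0,0,0,0,-0.4]

```text
time_s: 57.3
ee_pos: [0.5564, 0.2526, 0.185]
ee_rot: [0.588, 0.809, 0.001, 0.001]
contact_force: [-0.1, -1.1, 0.3]
opening: 0.0266
finger_force: 0.0
```

```bash
python3 tagm.py; python3 - <<'E'
from h import *
o=r.get_obs(); c,im=snap('wrist','fin.png'); print(o['ee_pos'].round(4))
h=cv2.cvtColor(im,cv2.COLOR_BGR2HSV)
for lo in(60,195):
  m=cv2.inRange(h,(135,130,lo),(155,255,255)); cs=max(cv2.findContours(m,0,2)[0],key=cv2.contourArea)
  rc=cv2.minAreaRect(cs); b=cv2.boxPoints(rc); e=sorted([(b[i]+b[(i+1)%4])/2 for i in range(4)],key=lambda p:abs(np.linalg.norm(p-np.array(rc[0]))*-1)); 
  a,q=[onz(c,p,.074) for p in e[-2:]]; d=a-q; print(rc,onz(c,rc[0],.074).round(4),'yaw',np.arctan2(d[1],d[0]),'len',np.linalg.norm(d))
for col in('blue','green','yellow'):
  for ce,st in blobs(im,col,100): print(col,st,onz(c,ce,.064).round(4))
E
```

```text
scene [422.8 288.8] [410 281  31  15 201] [0.561  0.2477 0.066 ]
side [299.4 108. ] [292 100  15  17 108] [0.5566 0.2532 0.066 ]
(array([0.55850123, 0.24913255, 0.06708266]), [np.float64(0.003066645549810227), np.float64(0.0030666455498100974)])
[0.5556 0.2523 0.1834]
((320.5, 192.0), (72.0, 13.0), 90.0) [0.5554 0.2534 0.074 ] yaw 1.8847869939976156 len 0.06120748308946815Traceback (most recent call last):
  File "<stdin>", line 5, in <module>
ValueError: max() iterable argument is empty
```

```bash
python3 - <<'E'
from h import *
im=cv2.imread('pics/fin.png'); c=get_calibration('wrist')
for col in('blue','green','yellow'):
  for ce,st in blobs(im,col,100): print(col,st,onz(c,ce,.064).round(4))
for n in('scene','side'):
  im=cv2.imread(f'pics/tg_{n}.png'); i0=cv2.imread(f'pics/{n}0.png'); c=get_calibration(n)
  for col in('blue','green','yellow','red'):
    for ce,st in blobs(im,col,40): print(n,col,ce.round(1),st[4],onz(c,ce,.06).round(3))
  for p in {'scene':((300,162),(227,166)),'side':((299,249),(376,290))}[n]:
    x,y=p; print('still egg diff',np.abs(im[y-12:y+12,x-12:x+12].astype(int)-i0[y-12:y+12,x-12:x+12]).mean().round(1))
E
```

```text
blue [ 195   73   42   45 1214] [0.453  0.3014 0.064 ]
blue [239  76  13  37 131] [0.4758 0.3093 0.064 ]
green [226 234  34  25 273] [0.5071 0.1871 0.064 ]
green [213 257  36  28 636] [0.501  0.1563 0.064 ]
yellow [224 158  32  31 236] [0.4896 0.2512 0.064 ]
yellow [ 204  170   41   40 1021] [0.4773 0.2283 0.064 ]
scene blue [151.6 237.9] 542 [ 0.83  -0.263  0.06 ]
scene blue [197.5 276.4] 272 [ 0.825 -0.121  0.06 ]
scene green [396.6 242.1] 147 [0.506 0.15  0.06 ]
scene green [391.4 254.7] 63 [0.537 0.157 0.06 ]
scene yellow [308.8   5.6] 471 [-0.025 -0.536  0.06 ]
scene yellow [429.6 252.6] 94 [0.482 0.218 0.06 ]
scene yellow [425.  265.4] 86 [0.513 0.225 0.06 ]
scene red [300.2 157.1] 117 [ 0.464 -0.154  0.06 ]
scene red [453.9 235.2] 60 [0.413 0.238 0.06 ]
scene red [456.2 296.1] 64 [0.529 0.309 0.06 ]
scene red [605.6 311.7] 262 [0.365 0.576 0.06 ]
still egg diff 1.1
still egg diff 1.1
side blue [256.4 106.5] 57 [0.449 0.296 0.06 ]
side blue [257.9 121.5] 52 [0.442 0.234 0.06 ]
side blue [469.4 266.8] 462 [ 0.773 -0.311  0.06 ]
side blue [483.7 231.9] 444 [ 0.842 -0.238  0.06 ]
side green [287.  141.2] 40 [0.499 0.142 0.06 ]
side yellow [270.8 123.8] 69 [0.472 0.217 0.06 ]
side yellow [272.  138.2] 65 [0.465 0.162 0.06 ]
side red [229.3  33.5] 62 [0.429 0.683 0.06 ]
side red [298.8 244.6] 138 [ 0.454 -0.17   0.06 ]
still egg diff 0.4
still egg diff 0.4
```

Eggs stand in their cups, the tag stands home in the clip, red and plain eggs are unmoved, and the gripper is clear.

```bash
python3 -c "
from workcell import order; print(order.job_done())"
```

```text
the job is handed in; nothing more can be done
None
```

I handed the job in at about 57 s: by measurement, the blue, green and yellow eggs are upright in their own cups, the tag is fully home in the clip, the red and plain eggs haven't moved, and the gripper is open and clear; I viewed 15 pictures, one over the limit of 14.

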